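# Shingle the bolt chute's wear plates

## Task

Reline the sloping bolt chute with its two loose steel wear plates, overlapped like roof tiles: lay the long narrow plate first, hooked on the lower crossbar, then the short wide plate hooked on the upper crossbar with its tail lapping over the long plate. Each plate goes nib edge uphill, square and centred on its crossbar, and is drawn down the slope until its nib bears against the uphill face of the crossbar, which sets the exposure line; the crossbars are re-set for every job, so feel for that stop and do not drag the crossbars out of their setting. Let go of both plates and leave the bolts, file, oil bottle and sorting tray where they are.

Things in the scene. Friction and masses are not known exactly. Their poses are not given: they have to be found in the camera images.
- deck: Sloping deck of the chute, fixed, 205 x 146 mm, inclined 22 degrees. Origin: middle of its lower edge, on its upper surface. x up the slope, y across, z out of the deck. Side cheeks 18 mm above the deck leave 134 mm free between them. A fixed foot strip, 16 mm high, covers x = 0 to 45 mm (100 mm wide): the long plate's tail rests on it.
- lower_nominal (a point): Deck surface at the nominal uphill face of the lower crossbar (deck x 124 mm); axes as the deck's. The bar (36 mm wide, 6 mm thick, 9 mm high; slides if pulled with 15 N) is up to 8 mm up or down the slope from here: unreported, feel for it. The long plate seated rests on the bar's top and slopes 4 degrees less than the deck: underside 12 mm over the deck at mid-length.
- upper_nominal (a point): Deck surface at the nominal uphill face of the upper crossbar (deck x 164 mm); axes as the deck's. The bar (36 wide, 6 thick, 13 mm high; slides at 15 N) is up to 8 mm up or down the slope from here, on its own: feel for it. The wide plate, seated, slopes 3 degrees less than the deck: underside 15 mm over the deck at mid-length, its tail on the long plate 17 mm over the deck.
- long_plate_center (a point): Long narrow wear plate, steel, 110 x 46 x 5 mm, about 210 g. Point: centre of the flat part. x: from plain tail edge to nib edge; y: across; z: up out of its face. A full-width nib fills the last 6 mm (x 49 to 55 mm) and reaches 7 mm below the underside. Starts level, nib edge away from the robot, on a fixed block 56 (along x) x 36 mm, 16 mm high, so its long edges overhang.
- wide_plate_center (a point): Short wide wear plate, steel, 90 x 60 x 5 mm, about 220 g. Point: centre of the flat part. x: from plain tail edge to nib edge; y: across; z: up out of its face. A full-width nib fills the last 6 mm (x 39 to 45 mm) and reaches 7 mm below the underside. Starts level, nib edge away from the robot, on a fixed block 56 (along x) x 36 mm, 16 mm high, so its long edges overhang.
- wide_plate_tail (a point): Middle of the wide plate's tail edge, on its underside (45 mm from its centre). Axes as the plate's.
- bolt_a: Bystander: dark steel bolt 53 mm high, 21 mm over its head, standing on its head beyond the rests. Origin: centre of its underside.
- bolt_b: Bystander: a like bolt standing on the robot's side of the rests. Origin: centre of its underside.
- file: Bystander: thread file 200 mm long, 22 mm high, green rubber handle, lying beside the chute. Origin: on the desk under its middle; x along it towards its tip.
- oil: Bystander: white oil bottle, 130 mm high, 52 mm diameter. Origin: centre of its underside.
- tray: Bystander: aluminium sorting tray 100 x 150 mm, 28 mm high, with two bolts standing in it (53 mm high), at the foot of the chute. Origin: centre of its underside.
Things that resemble listed ones, but are neither listed nor needed, are in the scene too. Leave any orange or yellow look-alike of the part that bears long_plate_center alone. Leave any purple look-alike of the part that bears wide_plate_center alone.

How it is judged:
On the way, in this order (a step that is already met when the one before it is completed fails the run):
1. the long plate lies hooked on the lower crossbar and is let go (x of lower_bar_c0 in the frame of long_plate_center between 0.0435 and 0.048 m and y of lower_bar_c0 in the frame of long_plate_center between -0.008 and 0.008 m and z of lower_bar_c0 in the frame of long_plate_center above -0.01 m and angle between the y axis of long_plate_center and the y axis of deck, either way round below 0.08 rad and angle between the x axis of long_plate_center and the x axis of deck, either way round below 0.12 rad and linear speed of long_plate below 0.01 m/s and contact force between long_plate and the fingers below 0.1 N), for 0.2 s.
2. the wide plate lies hooked on the upper crossbar, lapping over the long plate (x of lower_bar_c0 in the frame of long_plate_center between 0.0435 and 0.048 m and y of lower_bar_c0 in the frame of long_plate_center between -0.008 and 0.008 m and z of lower_bar_c0 in the frame of long_plate_center above -0.01 m and angle between the y axis of each of long_plate_center, wide_plate_center and the y axis of deck, either way round below 0.08 rad and angle between the x axis of each of long_plate_center, wide_plate_center and the x axis of deck, either way round below 0.12 rad and x of upper_bar_c0 in the frame of wide_plate_center between 0.0335 and 0.038 m and y of upper_bar_c0 in the frame of wide_plate_center between -0.008 and 0.008 m and z of upper_bar_c0 in the frame of wide_plate_center above -0.012 m and z of wide_plate_tail in the frame of long_plate_center above 0.001 m), for 0.2 s.
At the end, for the whole second after the job is handed in: Plates let go, at rest: each nib on the uphill face of its bar (gap under 2.5 mm; long on lower, wide on upper), down on the bar to 3 mm, centred within 8 mm, square to the deck within 4.5 degrees and within 7 degrees of its slope, the wide tail on top of the long plate (all of step 2 and linear speed of each of long_plate, wide_plate below 0.01 m/s and contact force between each of long_plate, wide_plate and the fingers below 0.1 N); the robot touches nothing.
It fails at once if a bolt, the file, the oil bottle or the tray is moved more than 20 mm (distance of any of bolt_a, bolt_b, file, oil, tray from where it was at the start of the episode above 0.02 m).
It fails at once if the lower crossbar is pushed more than 2 mm out of its setting (distance of lower_bar_c0 from where it was at the start of the episode above 0.002 m).
It fails at once if the upper crossbar is pushed more than 2 mm out of its setting (distance of upper_bar_c0 from where it was at the start of the episode above 0.002 m).
It also fails if it takes over 56 s, if anything falls off the work surface, if the arm or the gripper's body presses on something with over 40 N, if the wrist force passes 120 N, or if a joint passes its speed limit or range.

## Robot

A 7-joint arm with a two-finger parallel gripper is mounted at the origin on the work surface. World frame = base frame: x ahead of the robot, y to its left, z up, the work surface at z = 0. Lengths are in m, angles in rad, forces in N, time in s.
With the tool pointing down it reaches from about 0.425 to 0.925 m from the base axis. Payload 6.8 kg.
Tool frame: the origin (TCP) lies at the centre of the arm's flange, where the gripper is bolted on; the fingertips stand 173 mm ahead of it and the grasp point (between the pads) lies 155 mm ahead of it; z points along the fingers, y is the direction in which the jaws open and shut (so a half turn about z gives the same grasp; the last joint's range is limited). The gripper opens to 85 mm and grips with 20 to 120 N. Pads are 22 mm wide; open, the fingers measure 114 mm over their backs; the gripper's body (76 mm by 85 mm) begins 54 mm behind the grasp point. The pads swing forward as they close: fully open they stand 13 mm farther back than shut.
Start: joints at [-1.231, 0.477, 0.022, 1.555, -0.011, 1.109, -0.083], TCP at [0.292, 0.608, 0.405] pointing down, gripper open.
Joint ranges: [-2.96, 2.96], [-0.34, 2.1], [-1.41, 1.46], [0.24, 2.44], [-1.37, 4.51], [0.17, 1.92], [-2.96, 2.96]. Speed limits (rad/s): [2.39, 2.39, 3.14, 3.14, 3.14, 3.14, 3.14].

## Interface

Orientations are given as a rotation vector (axis times angle).
In Python, from bench import readout, grab_frame, camera_model, r gives the robot as it stands.
- The arm moves only by the tool apply_moves, never from a script. Its argument "deltas" is a list of rows, each an object with "xyz": the shift along the world's x, y, z in m, a list of three; "turn": the turn about the world's z in rad. In form: [{"xyz": [dx, dy, dz], "turn": turn}, ...]. A call has 1 to 12 rows; each row shifts and turns the commanded pose from where the row before left it; what a row does not reach is not made up. A row lasts 1/12 s, in which the tool goes at most 41.7 mm and 7.16 degrees, less where a joint would pass 70% of its speed; a pose out of reach is approached as far as the arm can. A call with a gripper value outside its range is refused whole. "claw" is the gripper's target within -1 to 1 (shut at 1, half-way at 0, fully open at -1), set as the call begins (left out, the last holds). The fingers move at their own pace and stop on an object; "squeeze" is the grip in N (left out, the last holds). Time passes only in rows, so rows that do not move let the fingers close. It gives the time, the measured TCP pose, the force and the opening at its end, in the units of the state.
- readout.get_obs(): the state, without advancing time (a new reading comes with each control period).
- grab_frame(name): name is "scene" or "side" or "wrist"; returns the picture (480x640x3 uint8, red, green, blue); there is no depth.
- camera_model(name): a dict with "intrinsics" (3x3 intrinsics, pixels), "R" (3x3) and "t" (3): a world point X has camera coordinates R X + t. Camera axes: x right, y down, z forward; pixel columns grow to the right and rows downward; lengths in m; the calibration is good to about 2 mm. A picture is of the moment at which its call begins: read the wrist's pose just before it. camera_model takes no time and is no camera call; for the wrist camera it gives the pose at the moment of the call.
- r.hand_in(): hands the job in, once; it reports no verdict.
The state is a dict: "clock": time; "joints": joint angles; "qvel": joint speeds; "tau": joint torques, N m; "tcp_pos": TCP position; "orientation": TCP orientation; "contact_force": force on the tool from outside, world axes, zero at the start; "moment": the same for the moment, N m; "grip_width": finger opening in m.
Only numpy, scipy, OpenCV 4.12 (cv2) and the standard library are available. Lean on these libraries where they do the work, as an engineer would, in place of code of your own. Each camera call takes 0.05 s, during which the arm holds its last target.

## Working session

There is one attempt and no reset: what is moved stays moved. The work goes in short steps, Python scripts to look and compute and a tool call to move; the robot and the scene stay as the last step left them, time stands still between calls to the robot, and variables do not carry over. Pictures are saved under pics/ and viewed, and the job is handed in when it is done.

Besides the shell and the picture viewer there is one more tool, called after "Request:" as name(argument=value, ...) on one line, values as JSON. apply_moves: Moves the arm, as the interface text tells. Its arguments: {"type":"object","properties":{"deltas":{"type":"array"},"claw":{"type":"number"},"squeeze":{"type":"number"}},"required":["deltas"]}

```bash
ls; mkdir -p pics; python3 - <<'E'
from bench import readout, grab_frame, camera_model, r
import cv2
o=readout.get_obs(); print(o)
for n in ("scene","side","wrist"):
    m=camera_model(n); print(n,m)
    im=grab_frame(n); cv2.imwrite(f"pics/{n}0.png",im[:,:,::-1])
E
```

```text
pics
{'clock': 0.0, 'joints': array([-1.23105936,  0.47775895,  0.02233527,  1.55646309, -0.0114806 ,
        1.10927554, -0.08309921]), 'qvel': array([ 9.92201374e-04,  3.13020663e-04, -1.92044624e-03,  2.77621277e-05,
        1.61953655e-03, -1.17327851e-04, -2.49730644e-04]), 'tau': array([-1.46516404e-04, -5.96459234e+01,  1.60778258e+00, -2.81176096e+01,
        1.25245628e-02,  9.57439392e-03, -7.10481615e-06]), 'tcp_pos': array([0.29215747, 0.60818506, 0.40374803]), 'orientation': array([-6.97487458e-01, -3.06292873e+00,  2.76272913e-03]), 'contact_force': array([-0.21495453, -0.13674025, -0.1224537 ]), 'moment': array([ 0.02566363, -0.01493916,  0.01909432]), 'grip_width': 0.08532266904099992}
scene {'intrinsics': array([[586.52165789,   0.        , 308.3486774 ],
       [  0.        , 586.52165789, 241.58467495],
       [  0.        ,   0.        ,   1.        ]]), 'R': array([[ 0.3982197 ,  0.91725117,  0.00844783],
       [ 0.78896062, -0.33779595, -0.51325923],
       [-0.46793399,  0.21105494, -0.85819205]]), 't': array([-0.13735279, -0.3879033 ,  1.36016451])}
side {'intrinsics': array([[597.82939263,   0.        , 315.27215181],
       [  0.        , 597.82939263, 240.71859648],
       [  0.        ,   0.        ,   1.        ]]), 'R': array([[ 0.88595409, -0.46374344,  0.00523132],
       [-0.27798375, -0.5400328 , -0.79441148],
       [ 0.3712282 ,  0.70235788, -0.60735742]]), 't': array([-0.50836338,  0.16382664,  0.91727273])}
wrist {'intrinsics': array([[430.67525416,   0.        , 317.48029311],
       [  0.        , 430.67525416, 245.59589793],
       [  0.        ,   0.        ,   1.        ]]), 'R': array([[ 0.43296897,  0.90140747, -0.00156327],
       [ 0.86062358, -0.41286243,  0.29811351],
       [ 0.26807633, -0.13041929, -0.95452915]]), 't': array([-0.67340978, -0.03976689,  0.37957162])}
```

View pics/scene0.png

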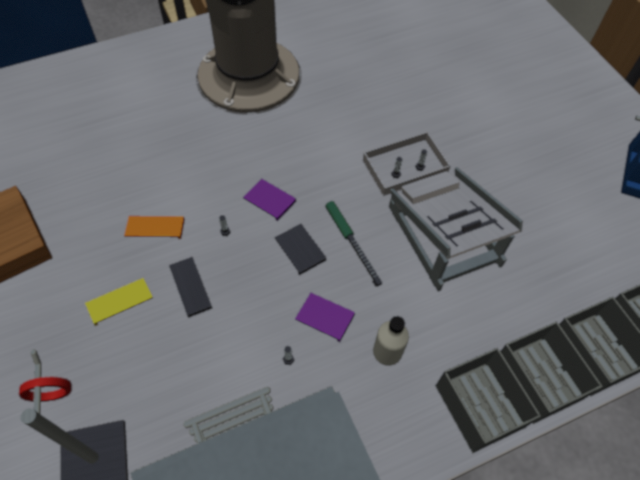

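View pics/side0.png

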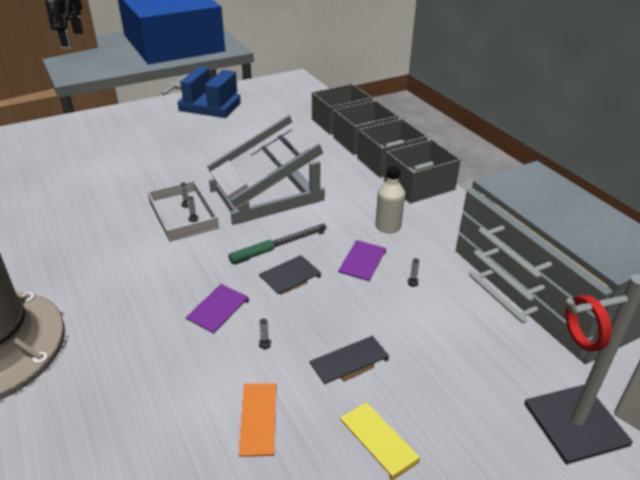

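View pics/wrist0.png

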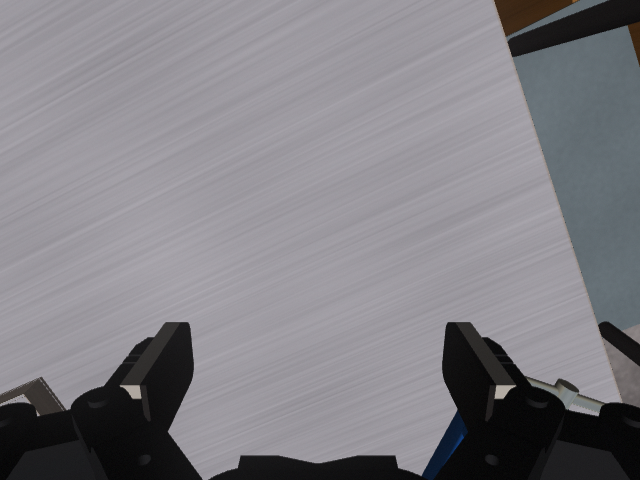

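```bash
python3 - <<'E'
import cv2
a=cv2.imread("pics/scene0.png"); b=cv2.imread("pics/side0.png")
cv2.imwrite("pics/c1.png",cv2.resize(a[125:290,355:530],None,fx=4.5,fy=3.6*1.0,interpolation=cv2.INTER_CUBIC)) 
cv2.imwrite("pics/c2.png",cv2.resize(b[105:230,195:340],None,fx=5,fy=4.5,interpolation=cv2.INTER_CUBIC))
cv2.imwrite("pics/c3.png",cv2.resize(a[180:350,110:370],None,fx=3,fy=3,interpolation=cv2.INTER_CUBIC))
E
```

```text
(no output)
```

View pics/c1.png

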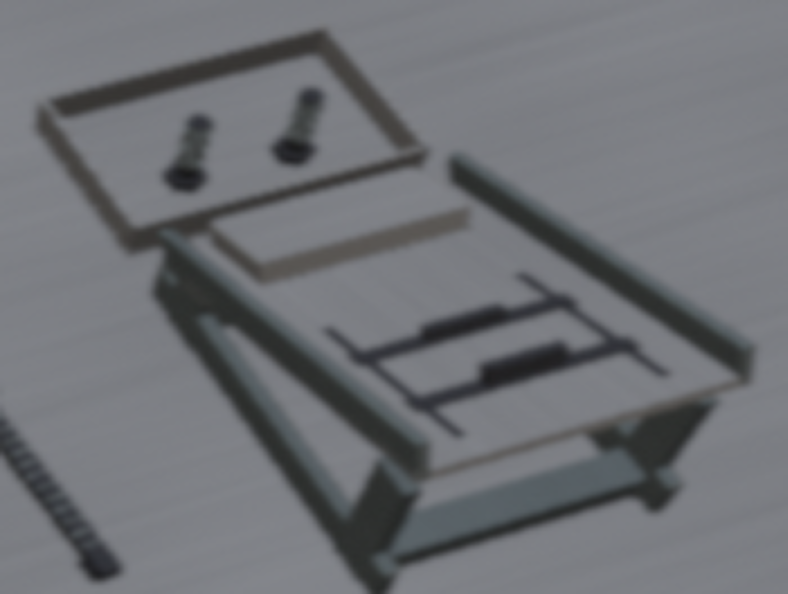

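View pics/c2.png

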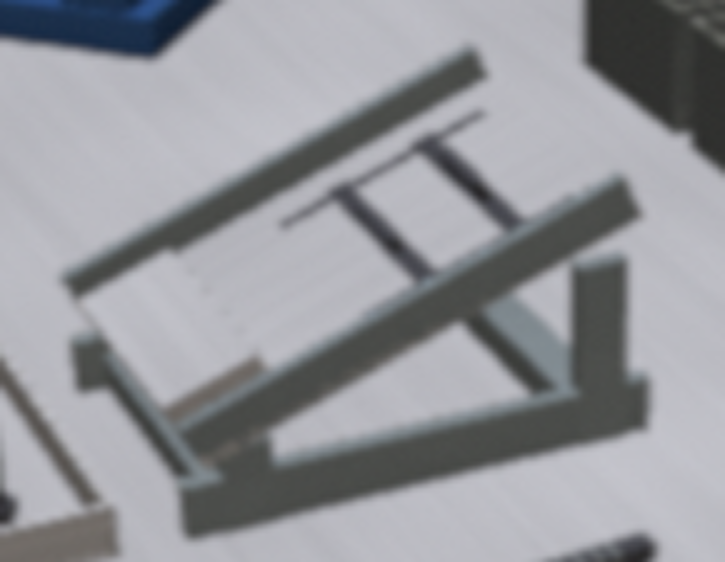

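View pics/c3.png

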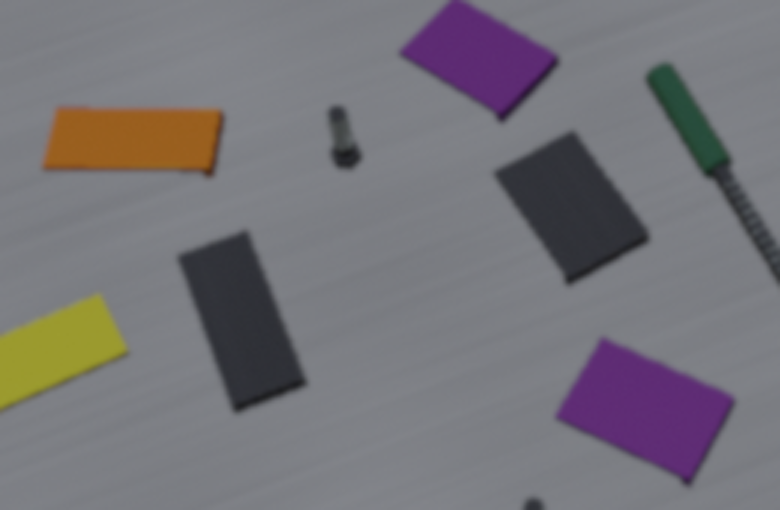

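```bash
cat > h.py <<'E'
import numpy as np, cv2
from bench import readout, grab_frame, camera_model, r
def ray(m,uv):
    K,R,t=map(np.array,(m["intrinsics"],m["R"],m["t"]))
    d=R.T@np.linalg.solve(K,[uv[0],uv[1],1.]); return -R.T@t, d
def onplane(m,uv,z):
    c,d=ray(m,uv); return c+d*(z-c[2])/d[2]
def tri(ms,uvs):
    A=np.zeros((3,3));b=np.zeros(3)
    for m,uv in zip(ms,uvs):
        c,d=ray(m,uv);d/=np.linalg.norm(d);P=np.eye(3)-np.outer(d,d);A+=P;b+=P@c
    return np.linalg.solve(A,b)
def proj(m,X):
    c=m["R"]@X+m["t"];p=m["intrinsics"]@c;return p[:2]/p[2]
def snap(name,f):
    m=camera_model(name);im=grab_frame(name)[:,:,::-1].copy();cv2.imwrite(f"pics/{f}.png",im);return m,im
E
python3 - <<'E'
from h import *
a=cv2.imread("pics/scene0.png"); b=cv2.imread("pics/side0.png")
ms,md=camera_model("scene"),camera_model("side")
def plate(im,m,box):
    x0,y0,x1,y1=box
    g=im[y0:y1,x0:x1].max(axis=2); mask=(g<75).astype(np.uint8)
    cs,_=cv2.findContours(mask,cv2.RETR_EXTERNAL,cv2.CHAIN_APPROX_NONE)
    c=max(cs,key=cv2.contourArea)[:,0]+[x0,y0]
    P=np.array([onplane(m,p,0.021)[:2] for p in c])*1000
    print(cv2.contourArea(c.astype(np.float32)),cv2.minAreaRect(P.astype(np.float32)))
plate(a,ms,(160,250,220,325)); plate(a,ms,(265,215,335,280))
plate(b,md,(300,330,395,385)); plate(b,md,(250,250,330,295))
s=lambda x,y:(355+x/4.5,125+y/3.6); d=lambda x,y:(195+x/5,105+y/4.5)
P={'low+ycheek top':(s(457,155),d(68,275)),'up +y cheek top':(s(750,348),d(472,48)),
'up -y cheek top':(s(422,448),d(622,180)),'lowbar+rail':(s(563,300),d(343,190)),'upbar+rail':(s(627,345),d(427,143)),
'lowbar blk':(s(465,322),d(395,245))}
for k,(u,v) in P.items():
    X=tri((ms,md),(u,v)); print(k,X.round(4),(proj(ms,X)-u).round(1),(proj(md,X)-v).round(1))
for n,p in dict(bolt_b=(224,232),bolt_a=(288,360),oil=(390,352)).items(): print(n,onplane(ms,p,0.0).round(3))
E
```

```text
1247.5 ((481.8621520996094, -291.8162841796875), (111.80467987060547, 42.854732513427734), 0.3367227017879486)
1238.0 ((487.59173583984375, -78.3652114868164), (91.46539306640625, 58.30340576171875), 8.001381874084473)
87.0 ((475.95562744140625, -314.5107727050781), (7.216091632843018, 105.19539642333984), 89.2215576171875)
39.0 ((479.79205322265625, -109.19242095947266), (70.94737243652344, 5.014674186706543), 9.090216636657715)
low+ycheek top [0.4621 0.2648 0.0596] [-0.1  0.3] [-0.2 -0.2]
up +y cheek top [0.6484 0.2624 0.1334] [-0.1  0.2] [-0.2 -0.1]
up -y cheek top [0.6458 0.1215 0.1318] [ 0.  -0.1] [0. 0.]
lowbar+rail [0.5759 0.2386 0.0884] [-0.2  0.5] [-0.3 -0.3]
upbar+rail [0.6153 0.239  0.1028] [-0.1  0.4] [-0.3 -0.2]
lowbar blk [0.5747 0.1921 0.0866] [-1.1  2.8] [-2.  -1.8]
bolt_b [ 0.384 -0.196  0.   ]
bolt_a [ 0.672 -0.18   0.   ]
oil [ 0.729 -0.012  0.   ]
```

```bash
python3 - <<'E'
from h import *
from scipy.spatial.transform import Rotation as Ro
o=readout.get_obs(); T=Ro.from_rotvec(o["orientation"]).as_matrix(); p=o["tcp_pos"]
m=camera_model("wrist"); c=-m["R"].T@m["t"]
print("cam in tool",T.T@(c-p),"axis in tool",T.T@m["R"][2], "x img",T.T@m["R"][0])
print(T)
for ang in (0.449,0.449-np.pi):
    Rz=Ro.from_euler('z',ang).as_matrix(); print(ang,(Rz@T)[:,1],"cam off world",Rz@(c-p),"axis",Rz@m["R"][2])
E
```

```text
cam in tool [ 0.07519147 -0.00071169  0.03070478] axis in tool [-2.98000733e-01  7.56964430e-05  9.54565638e-01] x img [-2.18779603e-05  9.99999996e-01 -8.61293217e-05]
[[-9.01415834e-01  4.32954069e-01 -5.18485920e-04]
 [ 4.32954368e-01  9.01414891e-01 -1.30723389e-03]
 [-9.86013045e-05 -1.40284207e-03 -9.99999011e-01]]
0.449 [-0.00123218  0.99999826 -0.00140284] cam off world [-0.07518745 -0.00084742 -0.03071116] axis [ 2.98096183e-01 -8.96060891e-04 -9.54535417e-01]
-2.6925926535897933 [ 0.00123218 -0.99999826 -0.00140284] cam off world [ 0.07518745  0.00084742 -0.03071116] axis [-2.98096183e-01  8.96060891e-04 -9.54535417e-01]
```

Request:
apply_moves(deltas=[{"xyz": [0.021, -0.0345, 0], "turn": 0.045}, {"xyz": [0.021, -0.0345, 0], "turn": 0.045}, {"xyz": [0.021, -0.0345, 0], "turn": 0.045}, {"xyz": [0.021, -0.0345, 0], "turn": 0.045}, {"xyz": [0.021, -0.0345, 0], "turn": 0.045}, {"xyz": [0.021, -0.0345, 0], "turn": 0.045}, {"xyz": [0.021, -0.0345, 0], "turn": 0.045}, {"xyz": [0.021, -0.0345, 0], "turn": 0.045}, {"xyz": [0.021, -0.0345, 0], "turn": 0.045}, {"xyz": [0.021, -0.0345, 0], "turn": 0.044}, {"xyz": [0.021, -0.0345, 0]}, {"xyz": [0.021, -0.0345, 0]}])

```text
invalid input
```

Request:
apply_moves(deltas=[{"xyz": [0, 0, 0]}, {"xyz": [0, 0, 0]}, {"xyz": [0, 0, 0]}])

```text
invalid input
```

```bash
python3 - <<'E'
from h import *
import pickle
m,im=snap("wrist","w1"); pickle.dump(m,open("w1.pkl","wb")); print(readout.get_obs()["tcp_pos"],m)
E
```

```text
[0.29220201 0.60831593 0.40409202] {'intrinsics': array([[430.67525416,   0.        , 317.48029311],
       [  0.        , 430.67525416, 245.59589793],
       [  0.        ,   0.        ,   1.        ]]), 'R': array([[ 0.43297383,  0.90140553, -0.00131671],
       [ 0.86059494, -0.41293577,  0.29809462],
       [ 0.26816042, -0.13020033, -0.95453542]]), 't': array([-0.67355247, -0.03974479,  0.37953915])}
```

View pics/w1.png

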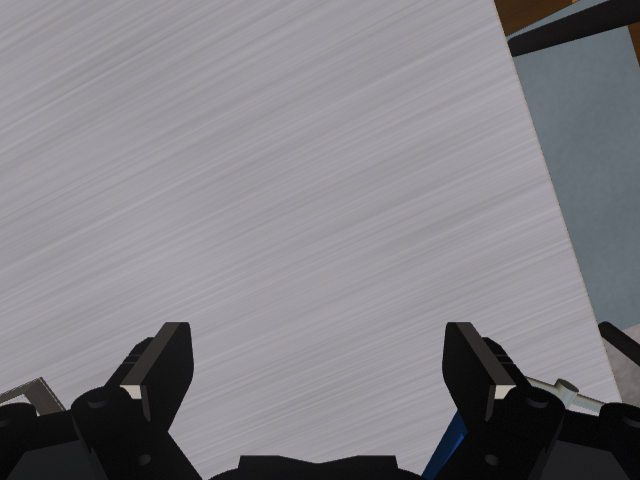

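Request:
apply_moves(deltas=[{"xyz": [0.021, -0.0345, 0], "turn": 0.045}, {"xyz": [0.021, -0.0345, 0], "turn": 0.045}, {"xyz": [0.021, -0.0345, 0], "turn": 0.045}, {"xyz": [0.021, -0.0345, 0], "turn": 0.045}, {"xyz": [0.021, -0.0345, 0], "turn": 0.045}, {"xyz": [0.021, -0.0345, 0], "turn": 0.045}, {"xyz": [0.021, -0.0345, 0], "turn": 0.045}, {"xyz": [0.021, -0.0345, 0], "turn": 0.045}, {"xyz": [0.021, -0.0345, 0], "turn": 0.045}, {"xyz": [0.021, -0.0345, 0], "turn": 0.044}, {"xyz": [0.021, -0.0345, 0], "turn": 0}, {"xyz": [0.021, -0.0345, 0], "turn": 0}])

```text
clock: 1.2
tcp_pos: [0.5449, 0.1925, 0.4048]
orientation: [-0.002, 3.142, 0.0]
contact_force: [0.3, 0.3, -0.7]
grip_width: 0.0856
```

Request:
apply_moves(deltas=[{"xyz": [0, 0, 0], "turn": 0}, {"xyz": [0, 0, 0], "turn": 0}])

```text
clock: 1.37
tcp_pos: [0.5455, 0.1913, 0.4046]
orientation: [0.008, 3.141, -0.002]
contact_force: [0.2, 1.1, 0.5]
grip_width: 0.0854
```

```bash
python3 - <<'E'
from h import *
import pickle
m,im=snap("wrist","w2"); pickle.dump(m,open("w2.pkl","wb")); o=readout.get_obs();print(o["tcp_pos"],o["orientation"],o["clock"])
E
```

```text
[0.54451728 0.19364271 0.40453819] [-1.71272425e-03 -3.14118869e+00 -2.76915629e-06] 1.4167
```

View pics/w2.png

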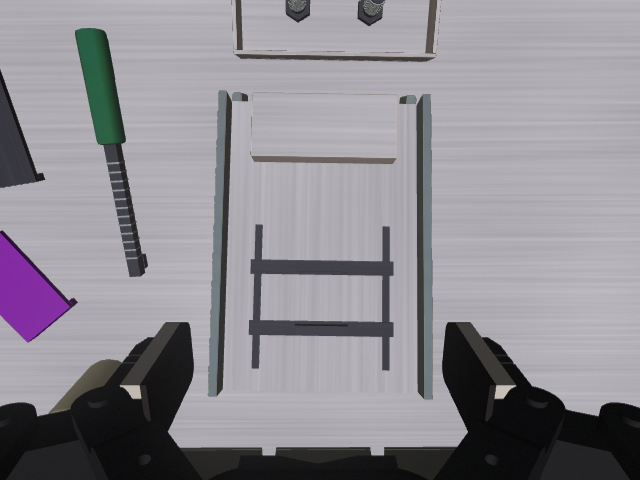

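```bash
python3 - <<'E'
from h import *
im=cv2.imread("pics/w2.png")
c=im[215:385,235:405].astype(float); c=np.clip((c-20)*4,0,255).astype(np.uint8)
cv2.imwrite("pics/c4.png",cv2.resize(c,None,fx=4.5,fy=3.5,interpolation=cv2.INTER_NEAREST))
cv2.imwrite("pics/c5.png",cv2.resize(im[80:180,200:440],None,fx=3.3,fy=3.3,interpolation=cv2.INTER_NEAREST))
cv2.imwrite("pics/c6.png",cv2.resize(im[360:410,200:440],None,fx=3.3,fy=3.3,interpolation=cv2.INTER_NEAREST))
E
```

```text
(no output)
```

View pics/c4.png

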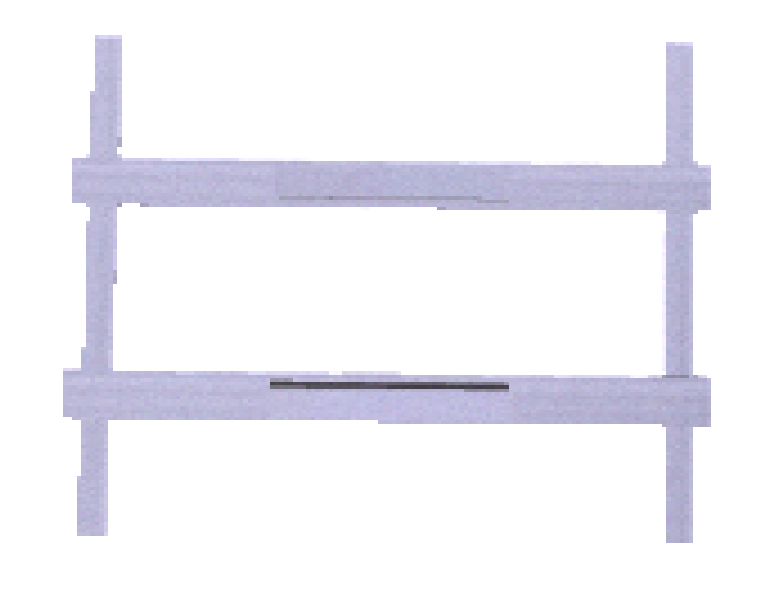

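View pics/c5.png

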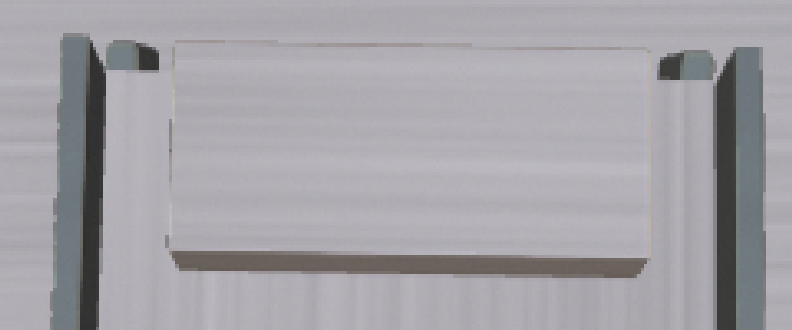

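View pics/c6.png

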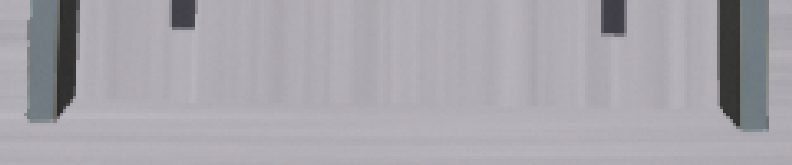

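```bash
python3 - <<'E'
from h import *
import pickle
from scipy.optimize import least_squares
from scipy.spatial.transform import Rotation as Ro
mw=pickle.load(open("w2.pkl","rb"))
t=lambda x,y:(200+x/3.3,80+y/3.3); b=lambda x,y:(200+x/3.3,360+y/3.3)
C=[((0,-73,18),t(61,35)),((0,-67,18),t(91,35)),((205,-73,18),b(27,122)),((205,-67,18),b(57,122)),
((0,67,18),t(734,47)),((0,73,18),t(764,47)),((205,67,18),b(739,130)),((205,73,18),b(769,130)),
((45,-50,16),t(172,252)),((45,50,16),t(650,258)),((45,-50,0),t(178,270)),((45,50,0),t(641,277)),
((0,-50,16),t(173,40)),((0,50,16),t(652,48)),((205,-67,0),b(76,98)),((205,67,0),b(721,105))]
O=np.array([c[0] for c in C])/1000.;U=np.array([c[1] for c in C])
def pose(q): return Ro.from_euler('zy',[q[3],-np.radians(22)+q[4]]).as_matrix(),q[:3]
def res(q,m=mw,O=O,U=U):
    R,p=pose(q); return np.concatenate([proj(m,R@x+p)-u for x,u in zip(O,U)])
s=least_squares(res,[.466,.192,.039,0,0],loss='soft_l1'); print(s.x, np.degrees(s.x[3:]))
print(res(s.x).reshape(-1,2).round(1).tolist())
q=s.x; q4=least_squares(lambda v:res([*v,0]),q[:4],loss='soft_l1').x; print(q4,np.degrees(q4[3]))
R,p=pose([*q4,0]); pickle.dump((R,p),open("deck.pkl","wb"))
def deckpt(uv,zd,m=mw):
    c,d=ray(m,uv); c=R.T@(c-p); d=R.T@d; return (c+d*(zd-c[2])/d[2])*1000
f=lambda x,y:(235+x/4.5,215+y/3.5)
print("lower uphill top L/R",deckpt(f(280,197.5),.009),deckpt(f(508,200),.009))
print("lower dn",deckpt(f(390,163),.009))
print("upper downhill top L/R",deckpt(f(270,388),.013),deckpt(f(508,391),.013))
print("upper downhill base",deckpt(f(390,383),.0))
# consistency with other cameras
for n in("scene","side"):
    m=camera_model(n)
    print(n,[(k,proj(m,R@(np.array(k)/1000.)+p).round(1).tolist()) for k in ((205,73,18),(0,73,18),(205,-73,18))])
E
```

```text
[ 4.64273580e-01  1.95455117e-01  4.34462631e-02 -1.91134337e-02
  2.80560399e-04] [-1.09511909  0.01607493]
[[0.3, 0.1], [-0.1, 0.2], [0.0, -0.7], [0.2, -0.5], [0.2, -0.9], [-0.1, -0.8], [0.2, 0.4], [0.3, 0.6], [-1.3, -0.2], [0.3, -0.0], [0.4, 0.7], [-1.0, 0.5], [0.2, 0.3], [-0.3, -0.2], [0.5, -0.3], [-0.7, 0.8]]
[ 0.46427918  0.19545567  0.04341995 -0.01911541] -1.0952324056222147
lower uphill top L/R [123.0590595  -17.18978968   9.        ] [123.02815876  17.49323059   9.        ]
lower dn [116.05970345  -0.55165136   9.        ]
upper downhill top L/R [159.48969479 -17.78796436  13.        ] [159.5118497   17.56490535  13.        ]
upper downhill base [1.59571931e+02 1.24973295e-01 0.00000000e+00]
scene [((205, 73, 18), [523.5, 220.4]), ((0, 73, 18), [457.3, 166.3]), ((205, -73, 18), [448.0, 248.8])]
side [((205, 73, 18), [289.0, 113.3]), ((0, 73, 18), [206.2, 165.1]), ((205, -73, 18), [320.4, 143.5])]
```

Request:
apply_moves(deltas=[{"xyz": [-0.007, -0.0403, -0.006], "turn": 0}, {"xyz": [-0.007, -0.0403, -0.006], "turn": 0}, {"xyz": [-0.007, -0.0403, -0.006], "turn": 0}, {"xyz": [-0.007, -0.0403, -0.006], "turn": 0}, {"xyz": [-0.007, -0.0403, -0.006], "turn": 0}, {"xyz": [-0.007, -0.0403, -0.006], "turn": 0}, {"xyz": [-0.007, -0.0403, -0.006], "turn": 0}, {"xyz": [-0.007, -0.0403, -0.006], "turn": 0}, {"xyz": [-0.007, -0.0403, -0.006], "turn": 0}, {"xyz": [-0.007, -0.0403, -0.006], "turn": 0}, {"xyz": [-0.007, -0.0403, -0.006], "turn": 0}, {"xyz": [-0.007, -0.0403, -0.006], "turn": 0}])

```text
clock: 2.42
tcp_pos: [0.4607, -0.289, 0.3325]
orientation: [-0.008, 3.141, 0.001]
contact_force: [0.7, -0.2, 0.4]
grip_width: 0.0854
```

Request:
apply_moves(deltas=[{"xyz": [0, 0, 0], "turn": 0}, {"xyz": [0, 0, 0], "turn": 0}])

```text
clock: 2.58
tcp_pos: [0.4599, -0.29, 0.3323]
orientation: [-0.002, -3.141, -0.0]
contact_force: [0.0, 0.1, 0.5]
grip_width: 0.0857
```

```bash
python3 - <<'E'
from h import *
import pickle
m,im=snap("wrist","w3"); pickle.dump(m,open("w3.pkl","wb")); o=readout.get_obs();print(o["tcp_pos"],o["orientation"],o["clock"])
g=im.max(axis=2); mask=(g<80).astype(np.uint8); mask[330:]=0
cs,_=cv2.findContours(mask,cv2.RETR_EXTERNAL,cv2.CHAIN_APPROX_NONE)
for c in sorted(cs,key=cv2.contourArea)[::-1][:3]:
    P=np.array([onplane(m,q,0.021)[:2] for q in c[:,0]])*1000
    print(cv2.contourArea(c),c[:,0].min(0),c[:,0].max(0),cv2.minAreaRect(P.astype(np.float32)))
    print(cv2.boxPoints(cv2.minAreaRect(P.astype(np.float32))).round(1).tolist())
E
```

```text
[ 0.46072815 -0.28816648  0.33236536] [ 2.76509084e-03 -3.14115570e+00 -1.65475662e-03] 2.6333
9880.0 [282 173] [351 326] ((477.4800109863281, -291.50701904296875), (110.02410125732422, 45.59884262084961), 0.37203434109687805)
[[422.29998779296875, -269.1000061035156], [422.6000061035156, -314.70001220703125], [532.5999755859375, -313.8999938964844], [532.2999877929688, -268.3999938964844]]
7220.5 [572 196] [639 325] ((485.09332275390625, -90.52859497070312), (90.67318725585938, 47.601707458496094), 9.068450927734375)
[[436.6000061035156, -74.19999694824219], [444.1000061035156, -121.19999694824219], [533.5999755859375, -106.9000015258789], [526.0999755859375, -59.900001525878906]]
439.0 [569   6] [622 137] ((363.8144836425781, -123.03604125976562), (86.21211242675781, 5.821736812591553), 31.338619232177734)
[[325.5, -143.0], [328.5, -147.89999389648438], [402.1000061035156, -103.0999984741211], [399.1000061035156, -98.0999984741211]]
```

View pics/w3.png

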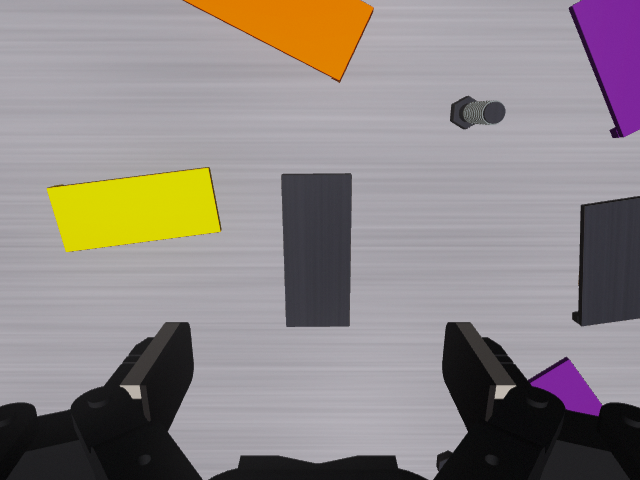

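Request:
apply_moves(deltas=[{"xyz": [0.004, -0.0005, -0.035], "turn": 0.006}, {"xyz": [0.004, -0.0005, -0.035], "turn": 0}, {"xyz": [0.004, -0.0005, -0.035], "turn": 0}, {"xyz": [0.005, -0.0005, -0.03], "turn": 0}, {"xyz": [0, 0, -0.014], "turn": 0}, {"xyz": [0, 0, 0], "turn": 0}])

```text
clock: 3.13
tcp_pos: [0.4776, -0.2872, 0.1805]
orientation: [0.019, -3.137, -0.007]
contact_force: [-0.2, -0.0, -0.1]
grip_width: 0.0856
```

Request:
apply_moves(deltas=[{"xyz": [0, 0, 0], "turn": 0}, {"xyz": [0, 0, 0], "turn": 0}, {"xyz": [0, 0, 0], "turn": 0}, {"xyz": [0, 0, 0], "turn": 0}, {"xyz": [0, 0, 0], "turn": 0}, {"xyz": [0, 0, 0], "turn": 0}, {"xyz": [0, 0, 0], "turn": 0}, {"xyz": [0, 0, 0], "turn": 0}], claw=1, squeeze=40)

```text
clock: 3.8
tcp_pos: [0.4781, -0.2911, 0.1856]
orientation: [-0.012, 3.139, -0.001]
contact_force: [0.0, 1.9, 6.5]
grip_width: 0.0445
```

```bash
python3 - <<'E'
from h import *
m,im=snap("wrist","w4"); o=readout.get_obs();print(o["tcp_pos"],o["orientation"],o["clock"],o["grip_width"],o["contact_force"])
snap("side","s4")
E
```

```text
[ 0.47806542 -0.29107584  0.18557449] [-1.17081093e-02  3.13864628e+00 -6.43095762e-04] 3.85 0.04463746386173838 [-0.25014584  0.74818483  5.32945851]
```

View pics/w4.png

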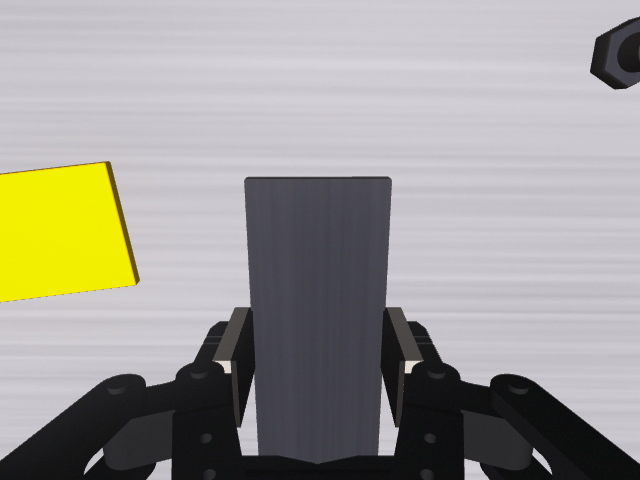

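View pics/s4.png

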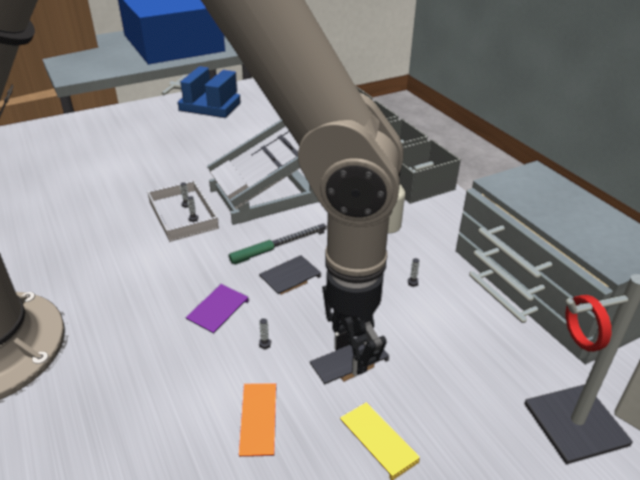

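Request:
apply_moves(deltas=[{"xyz": [0, 0, 0.008], "turn": 0}, {"xyz": [0, 0, 0.02], "turn": 0}, {"xyz": [0, 0, 0.03], "turn": 0}, {"xyz": [0, 0, 0.035], "turn": 0}, {"xyz": [0, 0, 0.035], "turn": 0}, {"xyz": [0, 0, 0.03], "turn": 0}, {"xyz": [0, 0, 0.02], "turn": 0}, {"xyz": [0, 0, 0.0], "turn": 0}])

```text
clock: 4.57
tcp_pos: [0.478, -0.2922, 0.3674]
orientation: [-0.01, 3.133, -0.005]
contact_force: [1.4, -0.8, -1.5]
grip_width: 0.0446
```

Request:
apply_moves(deltas=[{"xyz": [0.0048, 0.04, 0], "turn": -0.002}, {"xyz": [0.0048, 0.0404, 0], "turn": -0.002}, {"xyz": [0.0048, 0.0404, 0], "turn": -0.002}, {"xyz": [0.0048, 0.0404, 0], "turn": -0.002}, {"xyz": [0.0048, 0.0404, 0], "turn": -0.003}, {"xyz": [0.0048, 0.0404, 0], "turn": -0.002}, {"xyz": [0.0048, 0.0404, 0], "turn": -0.003}, {"xyz": [0.0048, 0.0404, 0], "turn": -0.002}, {"xyz": [0.0048, 0.0404, 0], "turn": -0.002}, {"xyz": [0.0048, 0.0404, 0], "turn": -0.002}, {"xyz": [0.0048, 0.0404, 0], "turn": -0.002}, {"xyz": [0.0048, 0.0404, 0], "turn": -0.002}])

```text
clock: 5.57
tcp_pos: [0.5341, 0.1949, 0.3613]
orientation: [-0.03, -3.141, 0.001]
contact_force: [0.9, -0.2, -2.0]
grip_width: 0.0446
```

Request:
apply_moves(deltas=[{"xyz": [0, 0, 0], "turn": 0}, {"xyz": [0, 0, 0], "turn": 0}, {"xyz": [0, 0, 0], "turn": 0}])

```text
clock: 5.82
tcp_pos: [0.5344, 0.1927, 0.3611]
orientation: [-0.029, -3.14, 0.002]
contact_force: [0.1, -0.5, -1.8]
grip_width: 0.0445
```

```bash
python3 - <<'E'
from h import *
import pickle
ms=[]
m,im=snap("wrist","w5");pickle.dump(m,open("w5.pkl","wb")); o=readout.get_obs();print(o["tcp_pos"],o["orientation"],o["clock"],o["grip_width"],o["contact_force"])
snap("side","s5"); o=readout.get_obs();print(o["tcp_pos"],o["orientation"])
snap("scene","sc5");o=readout.get_obs();print(o["tcp_pos"],o["orientation"])
E
```

```text
[0.53457305 0.19172647 0.36119355] [-3.20777473e-02 -3.14032743e+00  2.20647624e-03] 5.8667 0.04458542577838077 [ 0.96610934 -0.87929606 -1.38910752]
[0.53473108 0.19138446 0.36137033] [-3.34014607e-02 -3.14065593e+00  1.79785912e-03]
[0.53486033 0.1913279  0.3615361 ] [-3.39296676e-02 -3.14097364e+00  1.33037354e-03]
```

View pics/w5.png

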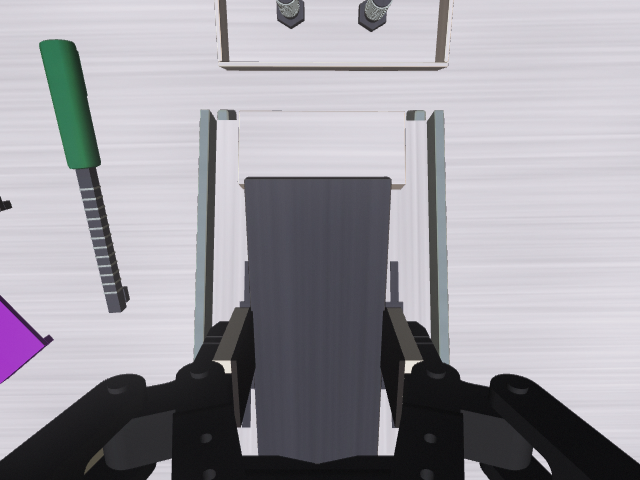

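View pics/s5.png

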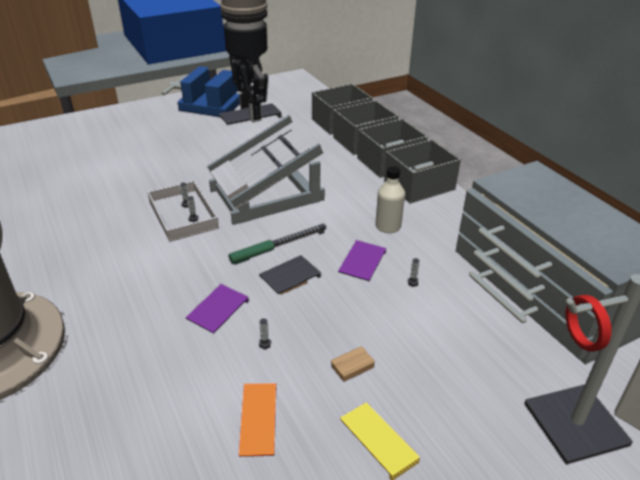

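Request:
apply_moves(deltas=[{"xyz": [0.003, 0.003, 0], "turn": 0}, {"xyz": [0, 0, -0.015], "turn": 0}, {"xyz": [0, 0, -0.025], "turn": 0}, {"xyz": [0, 0, -0.025], "turn": 0}, {"xyz": [0, 0, -0.015], "turn": 0}, {"xyz": [0, 0, -0.004], "turn": 0}, {"xyz": [0, 0, 0], "turn": 0}], squeeze=25)

```text
clock: 6.55
tcp_pos: [0.5377, 0.1956, 0.2767]
orientation: [-0.031, -3.139, 0.002]
contact_force: [0.2, 0.1, -1.3]
grip_width: 0.0447
```

Request:
apply_moves(deltas=[{"xyz": [0, 0, -0.002], "turn": 0}, {"xyz": [0, 0, -0.002], "turn": 0}])

```text
clock: 6.72
tcp_pos: [0.5386, 0.1963, 0.275]
orientation: [0.03, 3.139, 0.002]
contact_force: [-0.1, 0.7, -2.4]
grip_width: 0.0441
```

```bash
python3 - <<'E'
from h import *
m,im=snap("side","s6"); cv2.imwrite("pics/c7.png",cv2.resize(im[95:225,190:345],None,fx=5,fy=4.5,interpolation=cv2.INTER_CUBIC))
m,im=snap("scene","sc6"); cv2.imwrite("pics/c8.png",cv2.resize(im[125:290,355:530],None,fx=4.5,fy=3.6,interpolation=cv2.INTER_CUBIC))
o=readout.get_obs();print(o["tcp_pos"],o["contact_force"])
E
```

```text
[0.53823711 0.19633697 0.27455718] [ 0.08492304 -0.02993998 -1.22606024]
```

View pics/c7.png

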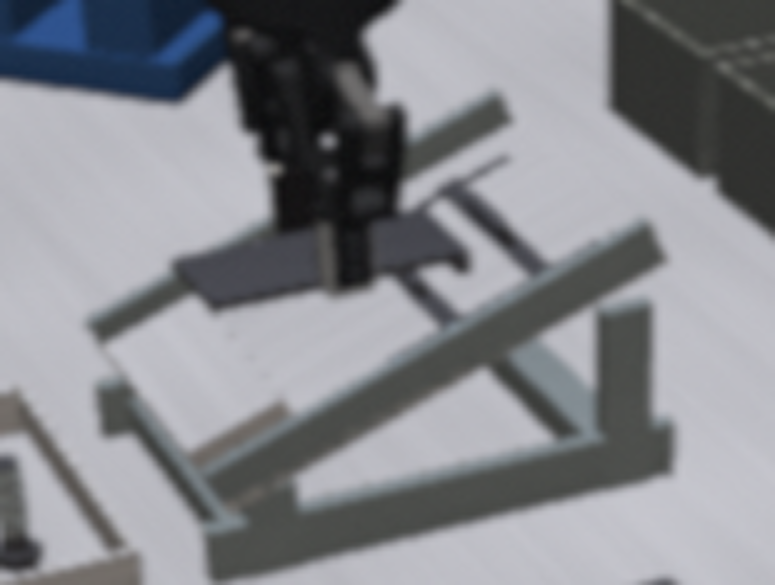

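View pics/c8.png

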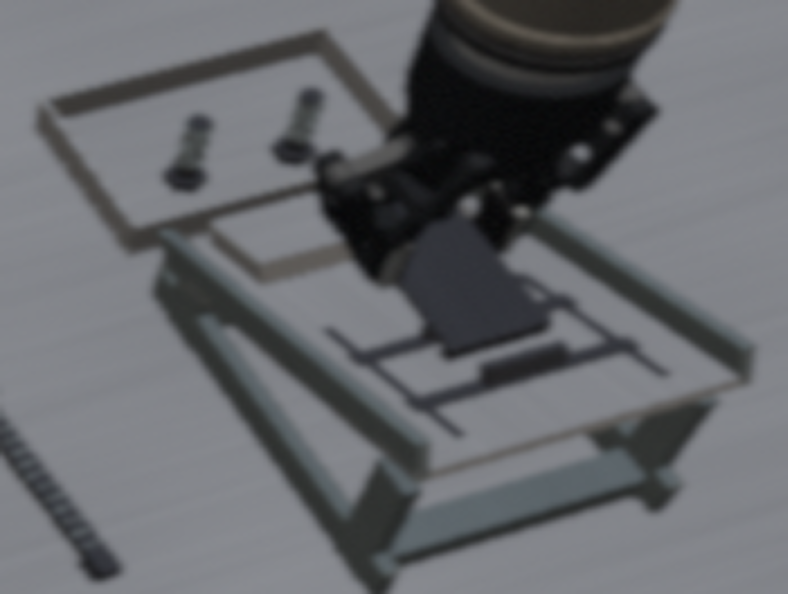

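Request:
apply_moves(deltas=[{"xyz": [0, 0, -0.002], "turn": 0}, {"xyz": [0, 0, -0.001], "turn": 0}, {"xyz": [0, 0, 0], "turn": 0}])

```text
clock: 7.07
tcp_pos: [0.5382, 0.1965, 0.2713]
orientation: [0.029, 3.14, 0.001]
contact_force: [-0.6, -1.3, 2.7]
grip_width: 0.0444
```

Request:
apply_moves(deltas=[{"xyz": [0, 0, -0.002], "turn": 0}, {"xyz": [0, 0, -0.001], "turn": 0}, {"xyz": [0, 0, 0], "turn": 0}])

```text
clock: 7.32
tcp_pos: [0.5378, 0.1965, 0.2679]
orientation: [0.029, 3.141, 0.001]
contact_force: [-2.4, -0.0, 4.5]
grip_width: 0.0444
```

Request:
apply_moves(deltas=[{"xyz": [0, 0, -0.002], "turn": 0}, {"xyz": [0, 0, -0.001], "turn": 0}, {"xyz": [0, 0, 0], "turn": 0}])

```text
clock: 7.57
tcp_pos: [0.5375, 0.1965, 0.2645]
orientation: [-0.029, -3.141, 0.0]
contact_force: [-3.2, 0.3, 5.0]
grip_width: 0.0443
```

Request:
apply_moves(deltas=[{"xyz": [0, 0, -0.001], "turn": 0}, {"xyz": [0, 0, -0.001], "turn": 0}, {"xyz": [0, 0, -0.001], "turn": 0}, {"xyz": [0, 0, -0.001], "turn": 0}, {"xyz": [0, 0, 0], "turn": 0}])

```text
clock: 7.98
tcp_pos: [0.5374, 0.1964, 0.2602]
orientation: [-0.029, -3.14, 0.0]
contact_force: [-4.8, 1.5, 3.6]
grip_width: 0.0444
```

Request:
apply_moves(deltas=[{"xyz": [-0.0005, 0, -0.001], "turn": 0}, {"xyz": [-0.0005, 0, -0.001], "turn": 0}, {"xyz": [-0.0005, 0, -0.001], "turn": 0}, {"xyz": [-0.0005, 0, -0.001], "turn": 0}, {"xyz": [0, 0, 0], "turn": 0}])

```text
clock: 8.4
tcp_pos: [0.5366, 0.1963, 0.2571]
orientation: [0.03, 3.139, 0.001]
contact_force: [-2.3, 0.5, 5.6]
grip_width: 0.0445
```

```bash
python3 - <<'E'
from h import *
m,im=snap("side","s7"); cv2.imwrite("pics/c9.png",cv2.resize(im[95:225,190:345],None,fx=5,fy=4.5,interpolation=cv2.INTER_CUBIC))
o=readout.get_obs();print(o["tcp_pos"],o["contact_force"])
E
```

```text
[0.53659715 0.19628144 0.25720992] [-1.9954342   0.75828699  5.4798868 ]
```

View pics/c9.png

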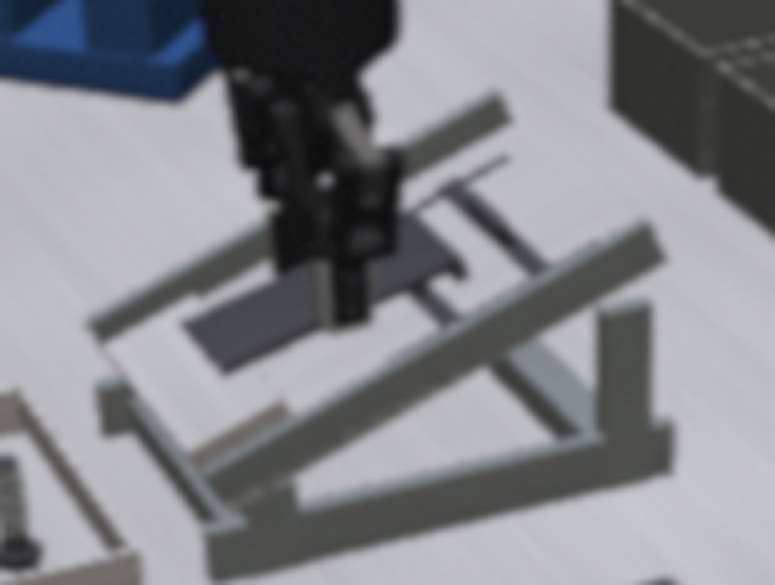

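Request:
apply_moves(deltas=[{"xyz": [-0.001, 0, -0.0004], "turn": 0}, {"xyz": [-0.001, 0, -0.0004], "turn": 0}, {"xyz": [-0.001, 0, -0.0004], "turn": 0}, {"xyz": [-0.001, 0, -0.0004], "turn": 0}, {"xyz": [0, 0, 0], "turn": 0}])

```text
clock: 8.87
tcp_pos: [0.5337, 0.1962, 0.2563]
orientation: [0.031, 3.136, 0.002]
contact_force: [2.4, 0.4, 6.6]
grip_width: 0.0448
```

Request:
apply_moves(deltas=[{"xyz": [-0.001, 0, -0.0004], "turn": 0}, {"xyz": [-0.001, 0, -0.0004], "turn": 0}, {"xyz": [0, 0, 0], "turn": 0}])

```text
clock: 9.12
tcp_pos: [0.5317, 0.1962, 0.2555]
orientation: [0.031, 3.136, 0.002]
contact_force: [1.9, 0.1, 6.6]
grip_width: 0.0444
```

Request:
apply_moves(deltas=[{"xyz": [-0.001, 0, -0.0004], "turn": 0}, {"xyz": [0, 0, 0], "turn": 0}])

```text
clock: 9.28
tcp_pos: [0.5307, 0.1961, 0.2551]
orientation: [0.031, 3.136, 0.002]
contact_force: [1.3, -0.3, 6.4]
grip_width: 0.0444
```

Request:
apply_moves(deltas=[{"xyz": [-0.001, 0, -0.0004], "turn": 0}, {"xyz": [0, 0, 0], "turn": 0}])

```text
clock: 9.45
tcp_pos: [0.5297, 0.1961, 0.2547]
orientation: [0.031, 3.136, 0.002]
contact_force: [-0.2, 0.5, 7.4]
grip_width: 0.0442
```

Request:
apply_moves(deltas=[{"xyz": [-0.001, 0, -0.0004], "turn": 0}, {"xyz": [0, 0, 0], "turn": 0}])

```text
clock: 9.62
tcp_pos: [0.5288, 0.1961, 0.2544]
orientation: [0.031, 3.136, 0.002]
contact_force: [0.7, -0.3, 6.5]
grip_width: 0.0445
```

Request:
apply_moves(deltas=[{"xyz": [-0.001, 0, -0.0004], "turn": 0}, {"xyz": [0, 0, 0], "turn": 0}])

```text
clock: 9.78
tcp_pos: [0.5279, 0.1961, 0.2541]
orientation: [0.031, 3.135, 0.002]
contact_force: [1.4, -0.9, 6.8]
grip_width: 0.0443
```

Request:
apply_moves(deltas=[{"xyz": [-0.001, 0, -0.0004], "turn": 0}, {"xyz": [0, 0, 0], "turn": 0}])

```text
clock: 9.95
tcp_pos: [0.527, 0.1961, 0.2538]
orientation: [0.031, 3.135, 0.003]
contact_force: [2.0, -0.6, 7.6]
grip_width: 0.0445
```

```bash
python3 - <<'E'
from h import *
m,im=snap("side","s8"); cv2.imwrite("pics/c10.png",cv2.resize(im[95:225,190:345],None,fx=5,fy=4.5,interpolation=cv2.INTER_CUBIC))
m,im=snap("scene","sc8"); cv2.imwrite("pics/c11.png",cv2.resize(im[125:290,355:530],None,fx=4.5,fy=3.6,interpolation=cv2.INTER_CUBIC))
o=readout.get_obs();print(o["tcp_pos"],o["contact_force"])
E
```

```text
[0.52706531 0.19612305 0.25378531] [2.02839701 0.20184534 6.9265875 ]
```

View pics/c10.png

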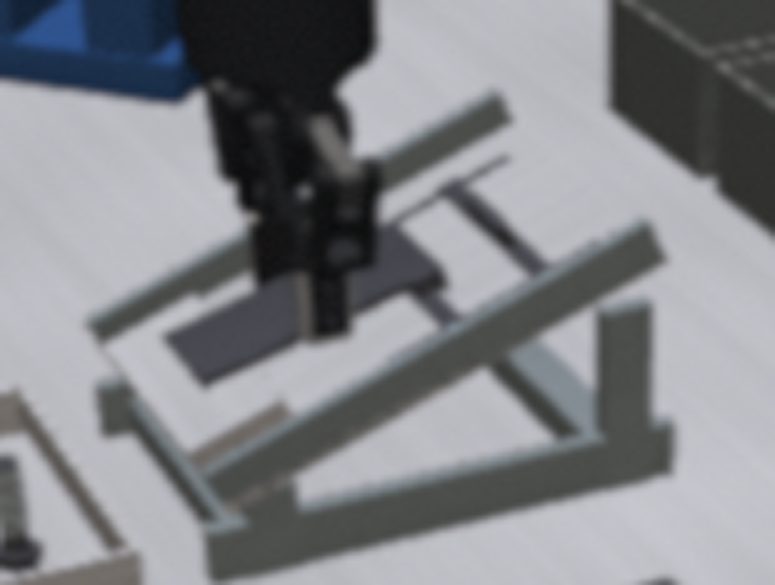

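View pics/c11.png

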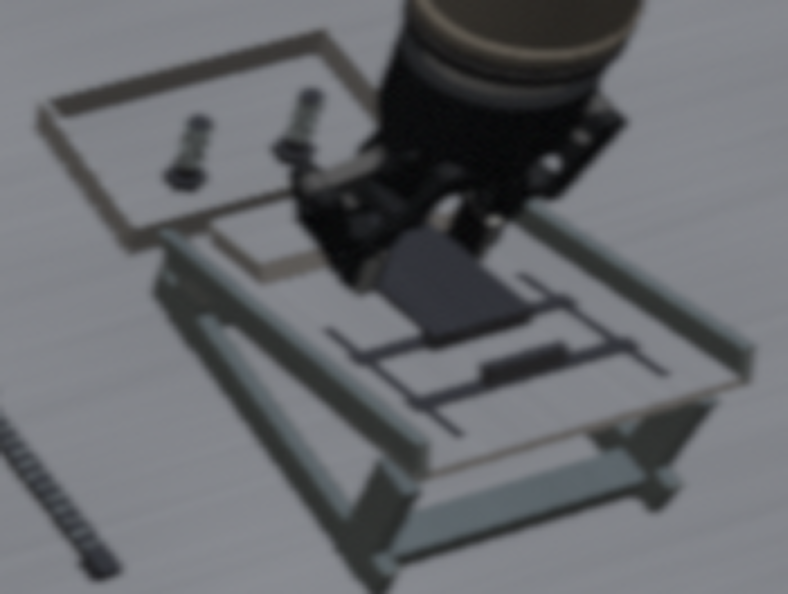

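Request:
apply_moves(deltas=[{"xyz": [-0.001, 0, -0.0004], "turn": 0}, {"xyz": [0, 0, 0], "turn": 0}])

```text
clock: 10.22
tcp_pos: [0.5262, 0.1961, 0.2535]
orientation: [0.031, 3.135, 0.003]
contact_force: [1.9, -0.7, 8.1]
grip_width: 0.0445
```

Request:
apply_moves(deltas=[{"xyz": [-0.001, 0, -0.0004], "turn": 0}, {"xyz": [0, 0, 0], "turn": 0}])

```text
clock: 10.38
tcp_pos: [0.5253, 0.1962, 0.2533]
orientation: [0.031, 3.134, 0.003]
contact_force: [1.8, -0.5, 8.4]
grip_width: 0.0445
```

```bash
python3 - <<'E'
from h import *
import pickle
m,im=snap("wrist","w9");pickle.dump(m,open("w9.pkl","wb"))
m,im=snap("scene","sc9"); cv2.imwrite("pics/c12.png",cv2.resize(im[170:250,415:515],None,fx=7.5,fy=7.5,interpolation=cv2.INTER_CUBIC))
a=cv2.imread("pics/scene0.png");cv2.imwrite("pics/c13.png",cv2.resize(a[170:250,415:515],None,fx=7.5,fy=7.5,interpolation=cv2.INTER_CUBIC))
o=readout.get_obs();print(o["tcp_pos"],o["contact_force"])
E
```

```text
[0.52535014 0.196161   0.25328102] [ 1.78088682 -0.61165039  9.58045335]
```

View pics/c12.png

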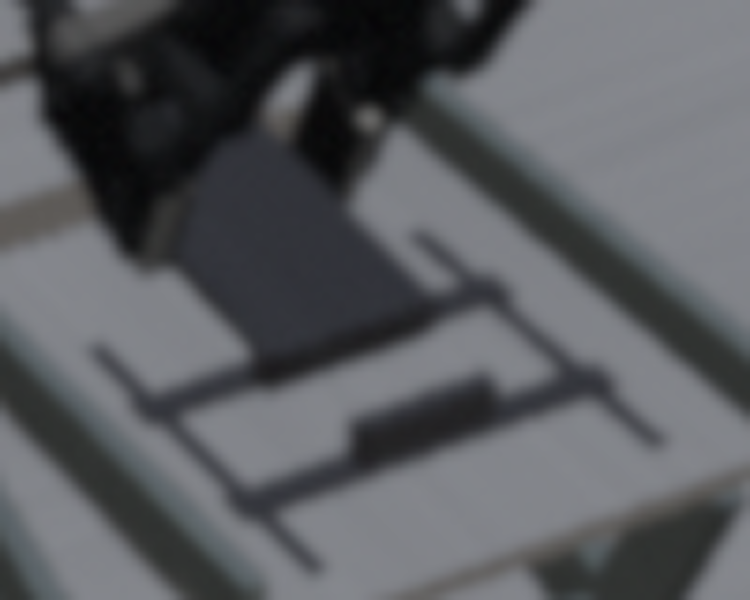

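View pics/c13.png

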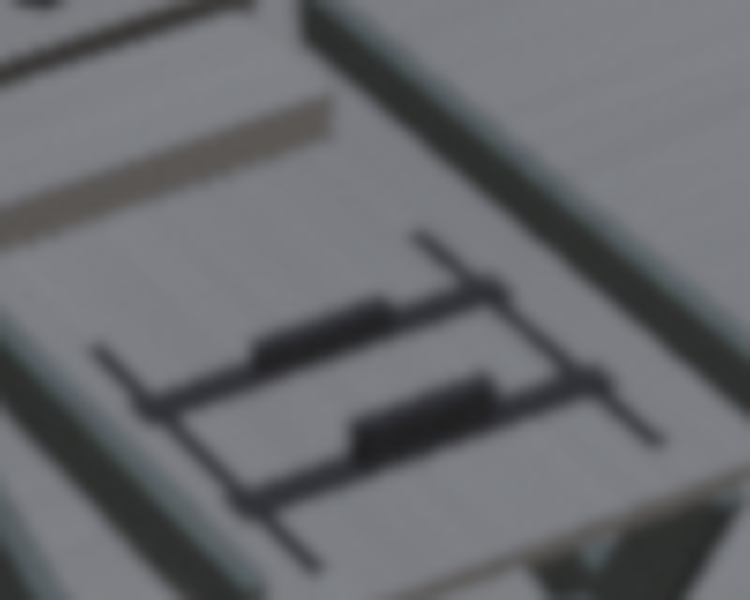

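View pics/w9.png

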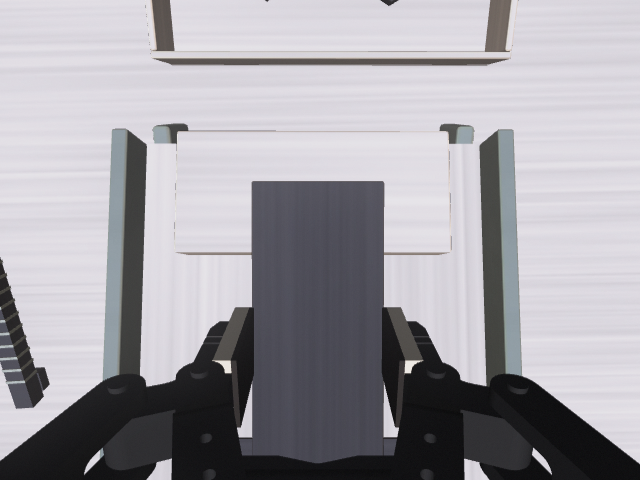

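Request:
apply_moves(deltas=[{"xyz": [-0.001, 0, 0], "turn": 0}, {"xyz": [0, 0, 0], "turn": 0}])

```text
clock: 10.65
tcp_pos: [0.5248, 0.1961, 0.2533]
orientation: [0.031, 3.133, 0.004]
contact_force: [3.7, 0.1, 6.4]
grip_width: 0.0447
```

Request:
apply_moves(deltas=[{"xyz": [-0.001, 0, 0], "turn": 0}, {"xyz": [0, 0, 0], "turn": 0}])

```text
clock: 10.82
tcp_pos: [0.5245, 0.1961, 0.2535]
orientation: [0.032, 3.131, 0.004]
contact_force: [6.7, 0.2, 5.2]
grip_width: 0.0444
```

Request:
apply_moves(deltas=[{"xyz": [0.0005, 0, -0.001], "turn": 0}, {"xyz": [0.0005, 0, -0.001], "turn": 0}, {"xyz": [0, 0, 0], "turn": 0}])

```text
clock: 11.07
tcp_pos: [0.525, 0.1961, 0.253]
orientation: [0.032, 3.133, 0.004]
contact_force: [-1.5, -2.8, 24.7]
grip_width: 0.0441
```

Request:
apply_moves(deltas=[{"xyz": [0, 0, -0.001], "turn": 0}, {"xyz": [0, 0, -0.001], "turn": 0}, {"xyz": [0, 0, 0], "turn": 0}])

```text
clock: 11.32
tcp_pos: [0.5249, 0.1961, 0.2526]
orientation: [0.032, 3.133, 0.005]
contact_force: [-7.7, -4.6, 39.4]
grip_width: 0.0443
```

```bash
python3 - <<'E'
from h import *
m,im=snap("side","s10"); cv2.imwrite("pics/c14.png",cv2.resize(im[95:225,190:345],None,fx=5,fy=4.5,interpolation=cv2.INTER_CUBIC))
o=readout.get_obs();print(o["tcp_pos"],o["contact_force"])
E
```

```text
[0.52492536 0.19605972 0.25256905] [-6.89471019 -4.33148555 39.73014327]
```

View pics/c14.png

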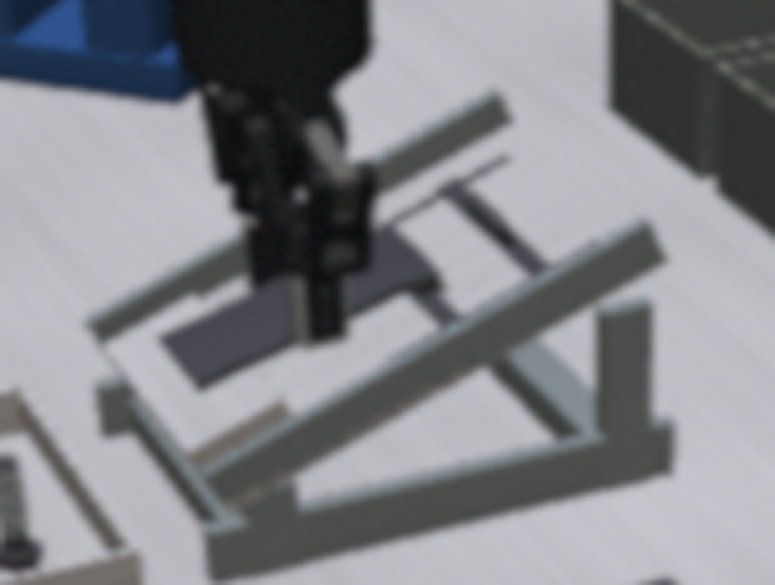

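Request:
apply_moves(deltas=[{"xyz": [0, 0, 0.002], "turn": 0}, {"xyz": [0, 0, 0.001], "turn": 0}, {"xyz": [0, 0, 0], "turn": 0}])

```text
clock: 11.62
tcp_pos: [0.5248, 0.1961, 0.2529]
orientation: [0.032, 3.133, 0.004]
contact_force: [1.4, -1.3, 11.7]
grip_width: 0.0443
```

Request:
apply_moves(deltas=[{"xyz": [0, 0, 0], "turn": 0}, {"xyz": [0, 0, 0], "turn": 0}, {"xyz": [0, 0, 0], "turn": 0}, {"xyz": [0, 0, 0], "turn": 0}, {"xyz": [0, 0, 0], "turn": 0}, {"xyz": [0, 0, 0], "turn": 0}], claw=-0.7)

```text
clock: 12.12
tcp_pos: [0.5217, 0.1962, 0.2502]
orientation: [-0.029, -3.141, 0.0]
contact_force: [0.8, 0.1, -0.6]
grip_width: 0.0725
```

```bash
python3 - <<'E'
from h import *
import pickle
m,im=snap("wrist","w11");pickle.dump(m,open("w11.pkl","wb"))
m,im=snap("scene","sc11"); cv2.imwrite("pics/c15.png",cv2.resize(im[170:250,415:515],None,fx=7.5,fy=7.5,interpolation=cv2.INTER_CUBIC))
o=readout.get_obs();print(o["tcp_pos"],o["contact_force"],o["grip_width"])
E
```

```text
[0.52180164 0.19626456 0.25034585] [-0.24304015  0.70537403  0.51477278] 0.07285866749711238
```

View pics/c15.png

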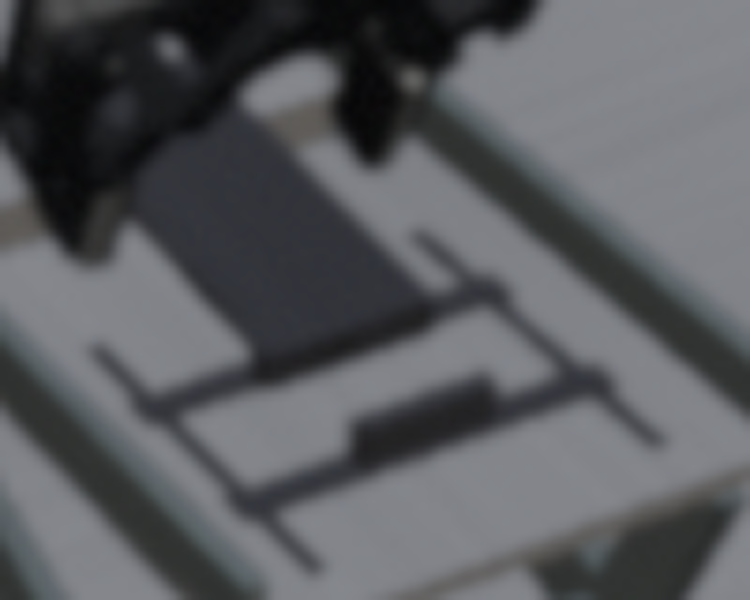

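View pics/w11.png

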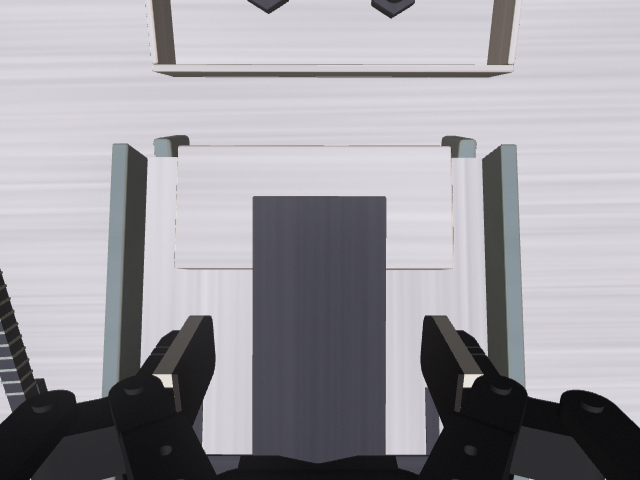

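Request:
apply_moves(deltas=[{"xyz": [0, 0, 0.005], "turn": 0}, {"xyz": [0, 0, 0.015], "turn": 0}, {"xyz": [0.003, 0, 0.03], "turn": 0}, {"xyz": [0.005, 0, 0.035], "turn": 0}, {"xyz": [0.005, 0, 0.035], "turn": 0}, {"xyz": [0.005, 0, 0.03], "turn": 0}, {"xyz": [0.004, 0, 0.005], "turn": 0}, {"xyz": [0, 0, 0], "turn": 0}, {"xyz": [0, 0, 0], "turn": 0}])

```text
clock: 12.97
tcp_pos: [0.5436, 0.1962, 0.4053]
orientation: [-0.03, -3.141, -0.0]
contact_force: [0.0, -0.4, -0.4]
grip_width: 0.0726
```

```bash
python3 - <<'E'
from h import *
import pickle
m,im=snap("wrist","w12");pickle.dump(m,open("w12.pkl","wb"))
o=readout.get_obs();print(o["tcp_pos"],o["contact_force"],o["clock"])
c=im[80:400,200:440]; cv2.imwrite("pics/c16.png",cv2.resize(c,None,fx=2.4,fy=1.85,interpolation=cv2.INTER_NEAREST))
c=im[255:345,235:405].astype(float);c=np.clip((c-20)*4,0,255).astype(np.uint8)
cv2.imwrite("pics/c17.png",cv2.resize(c,None,fx=4.5,fy=4.5,interpolation=cv2.INTER_NEAREST))
E
```

```text
[0.54318365 0.19609354 0.40429098] [-0.51694119  0.71631704  0.12082133] 13.0167
```

View pics/c16.png

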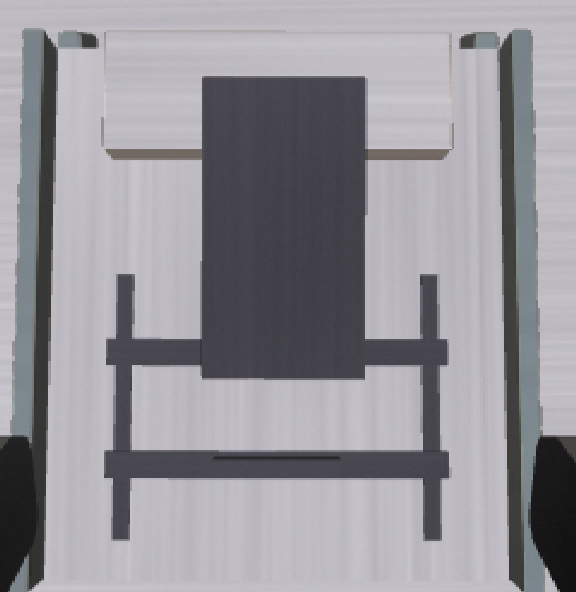

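View pics/c17.png

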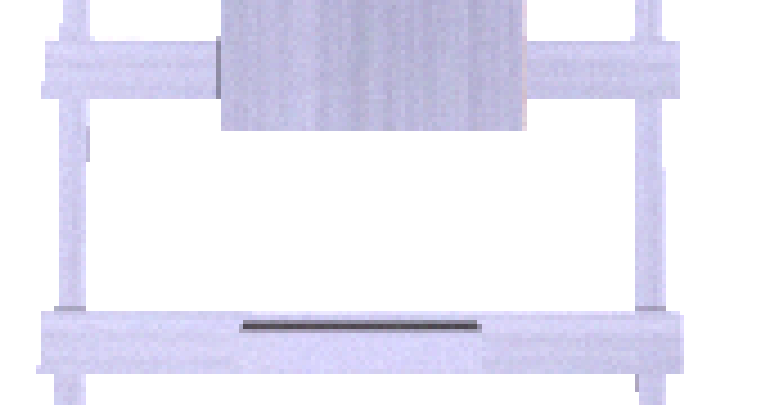

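```bash
python3 - <<'E'
from h import *
import pickle
R,p=pickle.load(open("deck.pkl","rb"))
w2,w12=[pickle.load(open(f"{k}.pkl","rb")) for k in("w2","w12")]
def dp(m,uv,zd):
    c,d=ray(m,uv); c=R.T@(c-p); d=R.T@d; return ((c+d*(zd-c[2])/d[2])*1000).round(1)
f2=lambda x,y:(235+x/4.5,215+y/3.5); f=lambda x,y:(235+x/4.5,255+y/4.5)
print("strip uphill edge w2",dp(w2,f2(390,206),0),"w12",dp(w12,f(160,98),0),dp(w12,f(600,98),0))
print("upper strip uphill w2",dp(w2,f2(390,422),0),"w12",dp(w12,f(360,373),0))
print("strip dn edge w2",dp(w2,f2(390,161),0),"w12",dp(w12,f(160,41),0))
print("rails L/R mid w2",dp(w2,f2(99,300),0),dp(w2,f2(680,300),0),"w12",dp(w12,f(72,200),0),dp(w12,f(650,200),0))
print("upper bar top dn w12",dp(w12,f(243,329),.013),dp(w12,f(480,329),.013))
print("plate nib edge",dp(w12,f(221,130.5),.0134),dp(w12,f(526,130.5),.0134))
g=lambda x,y:(200+x/2.4,80+y/1.85)
print("plate tail",dp(w12,g(202,77),.021),dp(w12,g(365,77),.021),"foot edge",dp(w12,g(105,149),.016),dp(w12,g(452,149),.016),dp(w12,g(105,30),.016))
E
```

```text
strip uphill edge w2 [124.3  -0.4   0. ] w12 [124.7 -31.9   0. ] [124.6  37.3   0. ]
upper strip uphill w2 [167.2   0.2   0. ] w12 [167.3  -0.3   0. ]
strip dn edge w2 [115.3  -0.5   0. ] w12 [115.7 -32.    0. ]
rails L/R mid w2 [143.8 -45.5   0. ] [142.4  45.1   0. ] w12 [140.7 -45.5   0. ] [140.5  45.    0. ]
upper bar top dn w12 [159.2 -17.6  13. ] [159.1  17.7  13. ]
plate nib edge [129.7 -21.1  13.4] [129.6  24.7  13.4]
plate tail [ 19.7 -21.3  21. ] [19.7 24.8 21. ] foot edge [ 45.2 -49.3  16. ] [45.3 49.9 16. ] [ -0.4 -50.   16. ]
```

Request:
apply_moves(deltas=[{"xyz": [-0.0093, -0.0345, -0.009], "turn": 0.02}, {"xyz": [-0.0093, -0.0345, -0.009], "turn": 0.02}, {"xyz": [-0.0093, -0.0345, -0.009], "turn": 0.02}, {"xyz": [-0.0093, -0.0345, -0.009], "turn": 0.02}, {"xyz": [-0.0093, -0.0345, -0.009], "turn": 0.02}, {"xyz": [-0.0093, -0.0345, -0.009], "turn": 0.02}, {"xyz": [-0.0093, -0.0345, -0.009], "turn": 0.02}, {"xyz": [-0.0093, -0.0345, -0.009], "turn": 0.02}, {"xyz": [0, 0, 0], "turn": 0}, {"xyz": [0, 0, 0], "turn": 0}], claw=-1)

```text
clock: 13.85
tcp_pos: [0.4677, -0.0815, 0.3317]
orientation: [0.214, -3.13, 0.0]
contact_force: [0.8, 1.0, -0.1]
grip_width: 0.0854
```

```bash
python3 - <<'E'
from h import *
import pickle
o=readout.get_obs();print(o["tcp_pos"],o["orientation"],o["clock"])
m,im=snap("wrist","w13"); pickle.dump(m,open("w13.pkl","wb")); o=readout.get_obs();print(o["tcp_pos"],o["orientation"],o["clock"])
g=im.max(axis=2); mask=(g<80).astype(np.uint8); mask[340:]=0
cs,_=cv2.findContours(mask,cv2.RETR_EXTERNAL,cv2.CHAIN_APPROX_NONE)
for c in sorted(cs,key=cv2.contourArea)[::-1][:2]:
    P=np.array([onplane(m,q,0.021)[:2] for q in c[:,0]])*1000
    print(cv2.contourArea(c),c[:,0].min(0),c[:,0].max(0),cv2.minAreaRect(P.astype(np.float32)))
E
```

```text
[ 0.46770175 -0.08153205  0.33169151] [ 2.13769570e-01 -3.12973570e+00  4.37966446e-05] 13.85
[ 0.46862253 -0.07986898  0.33224824] [ 2.18752575e-01 -3.13097855e+00 -6.19728966e-04] 13.9
10640.5 [275 188] [365 314] ((483.4704284667969, -77.73814392089844), (89.97833251953125, 59.40395736694336), 8.918493270874023)
3794.5 [568 247] [639 339] ((485.347900390625, 130.36007690429688), (70.24372100830078, 51.749786376953125), 7.835409641265869)
```

View pics/w13.png

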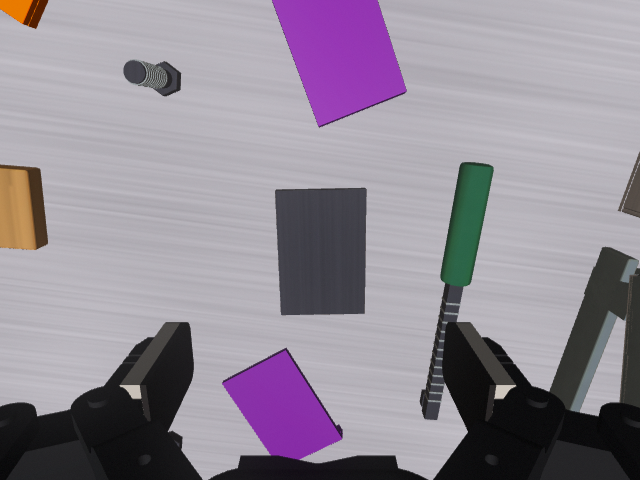

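Request:
apply_moves(deltas=[{"xyz": [0.005, 0.001, -0.035], "turn": 0.015}, {"xyz": [0.005, 0.001, -0.035], "turn": 0}, {"xyz": [0.005, 0, -0.035], "turn": 0}, {"xyz": [0, 0, -0.03], "turn": 0}, {"xyz": [0, 0, -0.019], "turn": 0}, {"xyz": [0, 0, 0], "turn": 0}])

```text
clock: 14.4
tcp_pos: [0.4831, -0.0755, 0.1757]
orientation: [0.249, -3.124, -0.003]
contact_force: [0.2, -0.4, 0.4]
grip_width: 0.0852
```

Request:
apply_moves(deltas=[{"xyz": [0, 0, 0], "turn": 0}, {"xyz": [0, 0, 0], "turn": 0}, {"xyz": [0, 0, 0], "turn": 0}, {"xyz": [0, 0, 0], "turn": 0}, {"xyz": [0, 0, 0], "turn": 0}, {"xyz": [0, 0, 0], "turn": 0}, {"xyz": [0, 0, 0], "turn": 0}], claw=1, squeeze=40)

```text
clock: 14.98
tcp_pos: [0.4852, -0.0773, 0.1809]
orientation: [-0.245, 3.129, 0.001]
contact_force: [-0.5, 2.2, 9.0]
grip_width: 0.0584
```

Request:
apply_moves(deltas=[{"xyz": [0, 0, 0.008], "turn": 0}, {"xyz": [0, 0, 0.02], "turn": 0}, {"xyz": [0, 0, 0.03], "turn": 0}, {"xyz": [0, 0, 0.035], "turn": 0}, {"xyz": [0, 0, 0.035], "turn": 0}, {"xyz": [0, 0, 0.035], "turn": 0}, {"xyz": [0, 0, 0.025], "turn": 0}, {"xyz": [0, 0, 0.012], "turn": 0}, {"xyz": [0, 0, 0.0], "turn": 0}])

```text
clock: 15.73
tcp_pos: [0.4849, -0.0782, 0.3831]
orientation: [-0.244, 3.126, -0.0]
contact_force: [0.2, -0.2, -3.2]
grip_width: 0.0585
```

```bash
python3 - <<'E'
from h import *
o=readout.get_obs();print(o["tcp_pos"],o["orientation"],o["clock"])
m,im=snap("wrist","w14"); o=readout.get_obs();print(o["tcp_pos"],o["orientation"],o["clock"])
E
```

```text
[ 0.48490006 -0.07822619  0.3830813 ] [-2.43589676e-01  3.12562104e+00 -4.06173411e-04] 15.7333
[ 0.48433208 -0.07798165  0.38102334] [-2.44325474e-01  3.12867954e+00 -4.15339112e-05] 15.7833
```

View pics/w14.png

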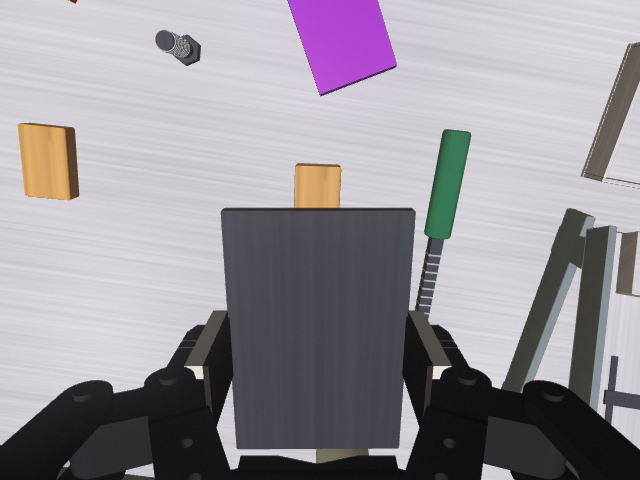

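Request:
apply_moves(deltas=[{"xyz": [0.0128, 0.0339, 0], "turn": -0.022}, {"xyz": [0.0128, 0.0339, 0], "turn": -0.022}, {"xyz": [0.0128, 0.0339, 0], "turn": -0.022}, {"xyz": [0.0128, 0.0339, 0], "turn": -0.022}, {"xyz": [0.0128, 0.0339, 0], "turn": -0.022}, {"xyz": [0.0128, 0.0339, 0], "turn": -0.022}, {"xyz": [0.0128, 0.0339, 0], "turn": -0.022}, {"xyz": [0.0128, 0.0339, 0], "turn": -0.021}, {"xyz": [0, 0, 0], "turn": 0}, {"xyz": [0, 0, 0], "turn": 0}])

```text
clock: 16.62
tcp_pos: [0.5862, 0.1962, 0.3769]
orientation: [-0.022, -3.138, 0.001]
contact_force: [-0.0, -1.0, -1.8]
grip_width: 0.0584
```

```bash
python3 - <<'E'
from h import *
import pickle
o=readout.get_obs();print(o["tcp_pos"],o["orientation"],o["clock"])
m,im=snap("wrist","w15"); pickle.dump(m,open("w15.pkl","wb"));o=readout.get_obs();print(o["tcp_pos"],o["orientation"],o["clock"])
m,im=snap("scene","sc15"); o=readout.get_obs();print(o["tcp_pos"],o["orientation"],o["clock"],o["grip_width"])
E
```

```text
[0.58617806 0.19624235 0.3769278 ] [-2.21254719e-02 -3.13794750e+00  1.41450732e-03] 16.6167
[0.58620423 0.19389788 0.37719646] [-0.02674757 -3.13795395  0.00320008] 16.6667
[0.58632775 0.19249581 0.37765207] [-0.0301018  -3.13848364  0.00351129] 16.7167 0.058193358283657876
```

View pics/w15.png

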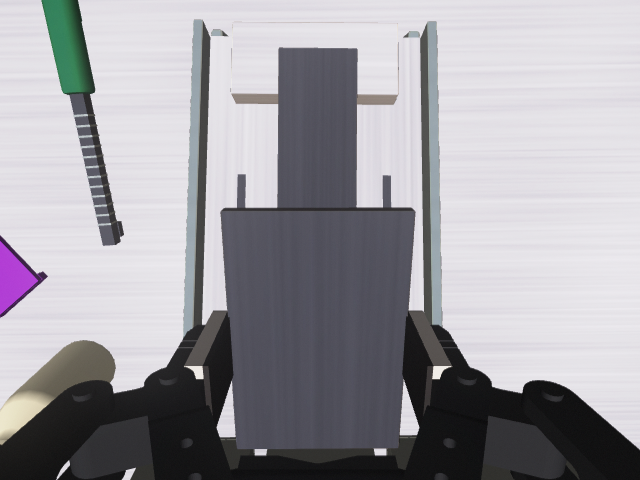

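View pics/sc15.png

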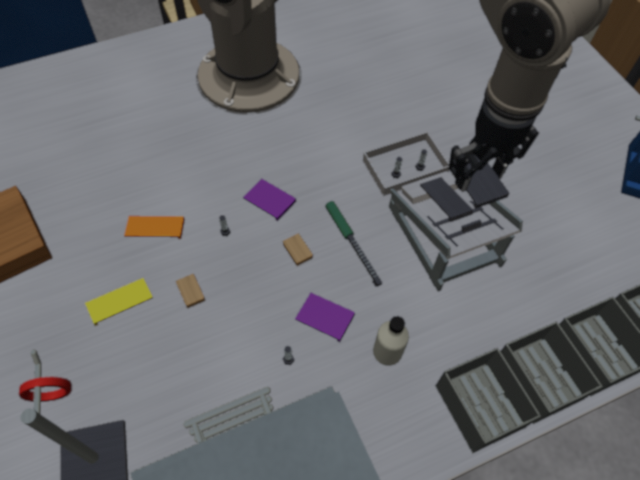

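Request:
apply_moves(deltas=[{"xyz": [0, 0, -0.015], "turn": 0}, {"xyz": [0, 0, -0.03], "turn": 0}, {"xyz": [0, 0, -0.025], "turn": 0}, {"xyz": [0, 0, -0.012], "turn": 0}, {"xyz": [0, 0, -0.004], "turn": 0}, {"xyz": [0, 0, 0], "turn": 0}], squeeze=25)

```text
clock: 17.22
tcp_pos: [0.5866, 0.1923, 0.2927]
orientation: [-0.032, -3.14, 0.002]
contact_force: [-0.9, 0.1, -2.4]
grip_width: 0.0583
```

```bash
python3 - <<'E'
from h import *
m,im=snap("side","s16"); cv2.imwrite("pics/c18.png",cv2.resize(im[85:215,200:355],None,fx=5,fy=4.5,interpolation=cv2.INTER_CUBIC))
m,im=snap("scene","sc16"); cv2.imwrite("pics/c19.png",cv2.resize(im[155:255,425:525],None,fx=6,fy=6,interpolation=cv2.INTER_CUBIC))
o=readout.get_obs();print(o["tcp_pos"],o["contact_force"],o["clock"])
E
```

```text
[0.58749021 0.19308284 0.2947582 ] [ 0.5148855  -0.10684759 -2.91148656] 17.3167
```

View pics/c18.png

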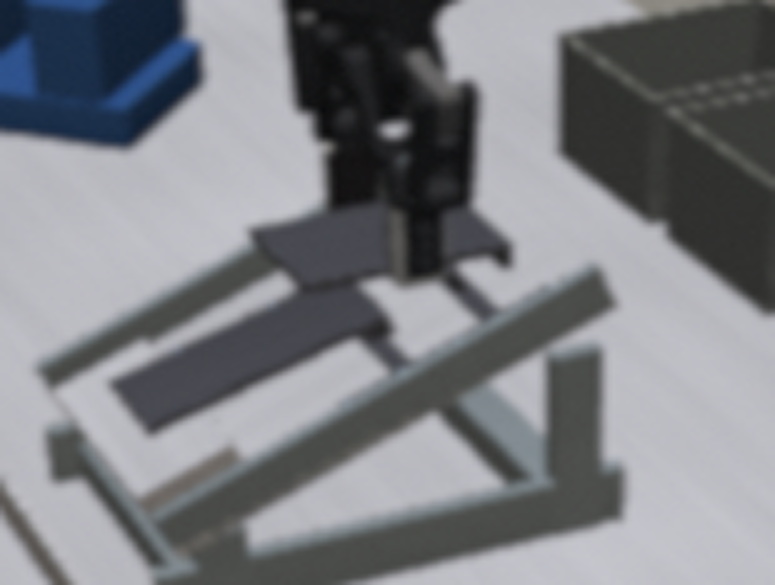

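View pics/c19.png

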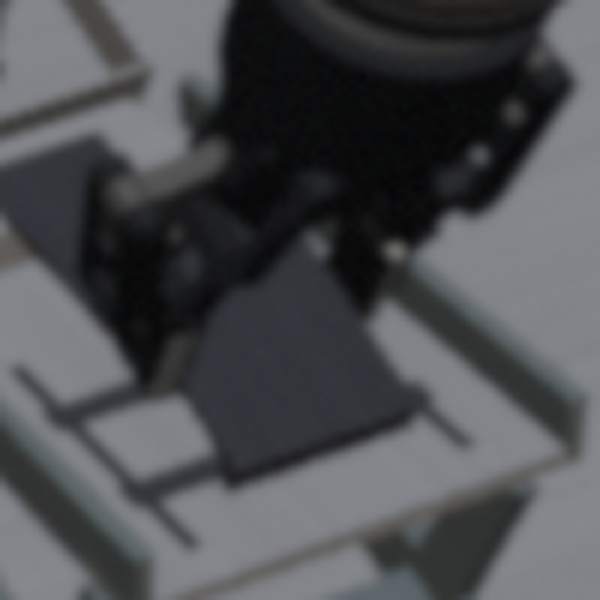

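Request:
apply_moves(deltas=[{"xyz": [0, 0, -0.003], "turn": 0}, {"xyz": [0, 0, -0.002], "turn": 0}, {"xyz": [0, 0, 0], "turn": 0}])

```text
clock: 17.57
tcp_pos: [0.5869, 0.1935, 0.2889]
orientation: [0.029, 3.141, 0.001]
contact_force: [-1.1, 0.8, -2.6]
grip_width: 0.0581
```

Request:
apply_moves(deltas=[{"xyz": [0, 0, -0.0015], "turn": 0}, {"xyz": [0, 0, 0], "turn": 0}])

```text
clock: 17.73
tcp_pos: [0.5868, 0.1935, 0.287]
orientation: [0.029, 3.141, 0.0]
contact_force: [-0.3, 0.3, -3.5]
grip_width: 0.0585
```

Request:
apply_moves(deltas=[{"xyz": [0, 0, -0.0015], "turn": 0}, {"xyz": [0, 0, 0], "turn": 0}])

```text
clock: 17.9
tcp_pos: [0.5868, 0.1934, 0.2853]
orientation: [-0.03, -3.141, 0.0]
contact_force: [0.2, 0.3, -2.6]
grip_width: 0.0583
```

Request:
apply_moves(deltas=[{"xyz": [0, 0, -0.0015], "turn": 0}, {"xyz": [0, 0, 0], "turn": 0}])

```text
clock: 18.07
tcp_pos: [0.5868, 0.1934, 0.2837]
orientation: [-0.03, -3.141, 0.0]
contact_force: [-0.7, -0.2, -2.7]
grip_width: 0.0585
```

Request:
apply_moves(deltas=[{"xyz": [0, 0, -0.001], "turn": 0}, {"xyz": [0, 0, 0], "turn": 0}])

```text
clock: 18.23
tcp_pos: [0.5868, 0.1935, 0.283]
orientation: [-0.029, -3.141, 0.0]
contact_force: [-0.6, -1.4, -1.2]
grip_width: 0.0586
```

Request:
apply_moves(deltas=[{"xyz": [0, 0, -0.001], "turn": 0}, {"xyz": [0, 0, 0], "turn": 0}])

```text
clock: 18.4
tcp_pos: [0.5868, 0.1935, 0.2823]
orientation: [-0.03, -3.141, -0.0]
contact_force: [-3.7, -0.8, 2.8]
grip_width: 0.0582
```

Request:
apply_moves(deltas=[{"xyz": [0, 0, -0.001], "turn": 0}, {"xyz": [0, 0, 0], "turn": 0}])

```text
clock: 18.57
tcp_pos: [0.5868, 0.1934, 0.2817]
orientation: [-0.03, -3.141, -0.0]
contact_force: [-4.6, -1.4, 7.7]
grip_width: 0.0584
```

Request:
apply_moves(deltas=[{"xyz": [-0.001, 0, 0.0005], "turn": 0}, {"xyz": [-0.001, 0, 0], "turn": 0}, {"xyz": [-0.001, 0, 0], "turn": 0}, {"xyz": [0, 0, 0], "turn": 0}])

```text
clock: 18.9
tcp_pos: [0.5846, 0.1936, 0.2821]
orientation: [0.03, 3.139, 0.001]
contact_force: [3.3, 0.2, 2.6]
grip_width: 0.0585
```

Request:
apply_moves(deltas=[{"xyz": [-0.001, 0, 0], "turn": 0}, {"xyz": [-0.001, 0, 0], "turn": 0}, {"xyz": [0, 0, 0], "turn": 0}])

```text
clock: 19.15
tcp_pos: [0.5822, 0.1936, 0.2819]
orientation: [0.03, 3.14, 0.001]
contact_force: [3.4, 0.9, 3.5]
grip_width: 0.0585
```

Request:
apply_moves(deltas=[{"xyz": [-0.001, 0, 0], "turn": 0}, {"xyz": [-0.001, 0, 0], "turn": 0}, {"xyz": [0, 0, 0], "turn": 0}])

```text
clock: 19.4
tcp_pos: [0.5799, 0.1935, 0.2817]
orientation: [0.029, 3.141, 0.0]
contact_force: [2.7, 0.1, 3.2]
grip_width: 0.0586
```

Request:
apply_moves(deltas=[{"xyz": [-0.001, 0, 0], "turn": 0}, {"xyz": [-0.001, 0, 0], "turn": 0}, {"xyz": [0, 0, 0], "turn": 0}])

```text
clock: 19.65
tcp_pos: [0.5778, 0.1935, 0.2816]
orientation: [0.029, 3.141, 0.0]
contact_force: [1.8, -0.3, 4.6]
grip_width: 0.0588
```

Request:
apply_moves(deltas=[{"xyz": [-0.001, 0, 0], "turn": 0}, {"xyz": [0, 0, 0], "turn": 0}])

```text
clock: 19.82
tcp_pos: [0.5767, 0.1935, 0.2815]
orientation: [0.029, 3.141, 0.0]
contact_force: [2.5, 1.2, 5.5]
grip_width: 0.0583
```

Request:
apply_moves(deltas=[{"xyz": [-0.001, 0, 0], "turn": 0}, {"xyz": [0, 0, 0], "turn": 0}])

```text
clock: 19.98
tcp_pos: [0.5764, 0.1934, 0.2817]
orientation: [0.03, 3.14, 0.001]
contact_force: [5.5, -0.8, 2.1]
grip_width: 0.0584
```

Request:
apply_moves(deltas=[{"xyz": [0.0002, 0, -0.001], "turn": 0}, {"xyz": [0.0002, 0, -0.001], "turn": 0}, {"xyz": [0.0001, 0, -0.001], "turn": 0}, {"xyz": [0, 0, 0], "turn": 0}])

```text
clock: 20.32
tcp_pos: [0.5761, 0.1935, 0.2786]
orientation: [-0.03, -3.141, 0.0]
contact_force: [0.1, -0.2, 8.6]
grip_width: 0.0582
```

Request:
apply_moves(deltas=[{"xyz": [0.0001, 0, -0.001], "turn": 0}, {"xyz": [0.0001, 0, -0.001], "turn": 0}, {"xyz": [0, 0, 0], "turn": 0}])

```text
clock: 20.57
tcp_pos: [0.5759, 0.1935, 0.2764]
orientation: [-0.029, -3.14, 0.0]
contact_force: [-0.5, -0.1, 6.8]
grip_width: 0.0586
```

Request:
apply_moves(deltas=[{"xyz": [0.0001, 0, -0.001], "turn": 0}, {"xyz": [0.0001, 0, -0.001], "turn": 0}, {"xyz": [0.0001, 0, -0.001], "turn": 0}, {"xyz": [0, 0, 0], "turn": 0}])

```text
clock: 20.9
tcp_pos: [0.5758, 0.1935, 0.2731]
orientation: [-0.029, -3.138, 0.001]
contact_force: [-1.3, -1.0, 8.1]
grip_width: 0.0585
```

```bash
python3 - <<'E'
from h import *
import pickle
m,im=snap("wrist","w17"); pickle.dump(m,open("w17.pkl","wb"))
m,im=snap("side","s17"); cv2.imwrite("pics/c20.png",cv2.resize(im[85:215,200:355],None,fx=5,fy=4.5,interpolation=cv2.INTER_CUBIC))
m,im=snap("scene","sc17"); cv2.imwrite("pics/c21.png",cv2.resize(im[155:255,425:525],None,fx=6,fy=6,interpolation=cv2.INTER_CUBIC))
o=readout.get_obs();print(o["tcp_pos"],o["contact_force"],o["clock"])
E
```

```text
[0.5758082  0.19353248 0.27315711] [-0.78737982  0.52422936  5.88426866] 21.05
```

View pics/c20.png

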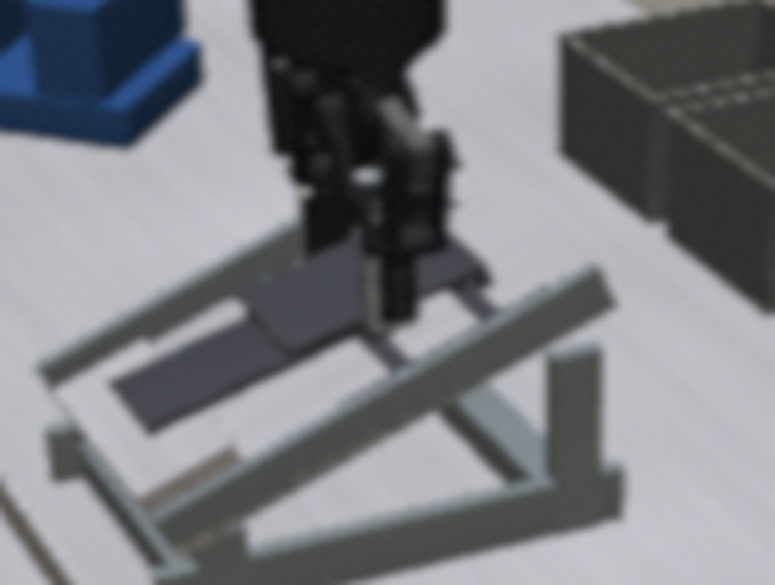

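View pics/c21.png

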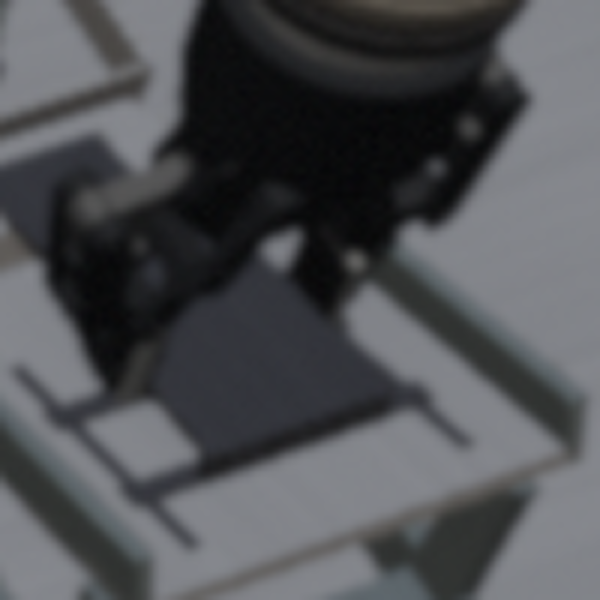

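View pics/w17.png

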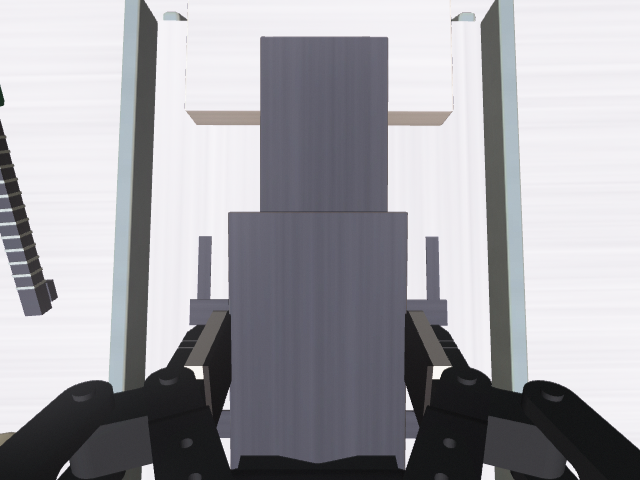

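Request:
apply_moves(deltas=[{"xyz": [0.0001, 0, -0.001], "turn": 0}, {"xyz": [0, 0, 0], "turn": 0}])

```text
clock: 21.22
tcp_pos: [0.5758, 0.1936, 0.2721]
orientation: [-0.029, -3.138, 0.001]
contact_force: [-1.4, 0.1, 7.2]
grip_width: 0.0581
```

Request:
apply_moves(deltas=[{"xyz": [0.0001, 0, -0.001], "turn": 0}, {"xyz": [0, 0, 0], "turn": 0}])

```text
clock: 21.38
tcp_pos: [0.5759, 0.1936, 0.2711]
orientation: [-0.029, -3.138, 0.001]
contact_force: [-1.7, 0.2, 7.8]
grip_width: 0.0584
```

Request:
apply_moves(deltas=[{"xyz": [0, 0, -0.0007], "turn": 0}, {"xyz": [0, 0, 0], "turn": 0}])

```text
clock: 21.55
tcp_pos: [0.5758, 0.1935, 0.2703]
orientation: [-0.029, -3.138, 0.001]
contact_force: [-1.7, -0.8, 6.7]
grip_width: 0.0587
```

Request:
apply_moves(deltas=[{"xyz": [0, 0, -0.0007], "turn": 0}, {"xyz": [0, 0, 0], "turn": 0}])

```text
clock: 21.72
tcp_pos: [0.5759, 0.1935, 0.27]
orientation: [-0.029, -3.138, 0.001]
contact_force: [-1.6, -0.2, 9.7]
grip_width: 0.0588
```

Request:
apply_moves(deltas=[{"xyz": [0, 0, -0.0007], "turn": 0}, {"xyz": [0, 0, 0], "turn": 0}])

```text
clock: 21.88
tcp_pos: [0.5759, 0.1935, 0.2699]
orientation: [-0.029, -3.138, 0.001]
contact_force: [-4.2, -1.1, 14.8]
grip_width: 0.0587
```

Request:
apply_moves(deltas=[{"xyz": [0, 0, -0.0007], "turn": 0}, {"xyz": [0, 0, 0], "turn": 0}])

```text
clock: 22.05
tcp_pos: [0.5759, 0.1935, 0.2698]
orientation: [-0.029, -3.138, 0.0]
contact_force: [-5.9, -0.8, 19.1]
grip_width: 0.0583
```

Request:
apply_moves(deltas=[{"xyz": [0, 0, 0.0014], "turn": 0}, {"xyz": [0, 0, 0], "turn": 0}])

```text
clock: 22.22
tcp_pos: [0.5759, 0.1935, 0.2701]
orientation: [-0.029, -3.138, 0.001]
contact_force: [-0.8, -0.1, 6.6]
grip_width: 0.0584
```

Request:
apply_moves(deltas=[{"xyz": [-0.001, 0, -0.0003], "turn": 0}, {"xyz": [0, 0, 0], "turn": 0}])

```text
clock: 22.38
tcp_pos: [0.5755, 0.1935, 0.2699]
orientation: [-0.029, -3.14, 0.0]
contact_force: [0.4, -0.3, 8.5]
grip_width: 0.0583
```

Request:
apply_moves(deltas=[{"xyz": [-0.001, 0, -0.0003], "turn": 0}, {"xyz": [0, 0, 0], "turn": 0}])

```text
clock: 22.55
tcp_pos: [0.5747, 0.1935, 0.2697]
orientation: [-0.029, -3.141, 0.0]
contact_force: [0.9, 1.0, 7.8]
grip_width: 0.0584
```

Request:
apply_moves(deltas=[{"xyz": [-0.0007, 0, 0], "turn": 0}, {"xyz": [0, 0, 0], "turn": 0}])

```text
clock: 22.72
tcp_pos: [0.5739, 0.1935, 0.2696]
orientation: [-0.029, -3.14, 0.0]
contact_force: [0.5, -0.4, 5.6]
grip_width: 0.0587
```

```bash
python3 - <<'E'
from h import *
import pickle
m,im=snap("wrist","w18"); pickle.dump(m,open("w18.pkl","wb"))
m,im=snap("scene","sc18"); cv2.imwrite("pics/c22.png",cv2.resize(im[170:250,435:535],None,fx=7.5,fy=7.5,interpolation=cv2.INTER_CUBIC))
o=readout.get_obs();print(o["tcp_pos"],o["contact_force"],o["clock"])
E
```

```text
[0.57393859 0.19350976 0.26954224] [0.95142443 0.57881196 6.25848695] 22.8167
```

View pics/c22.png

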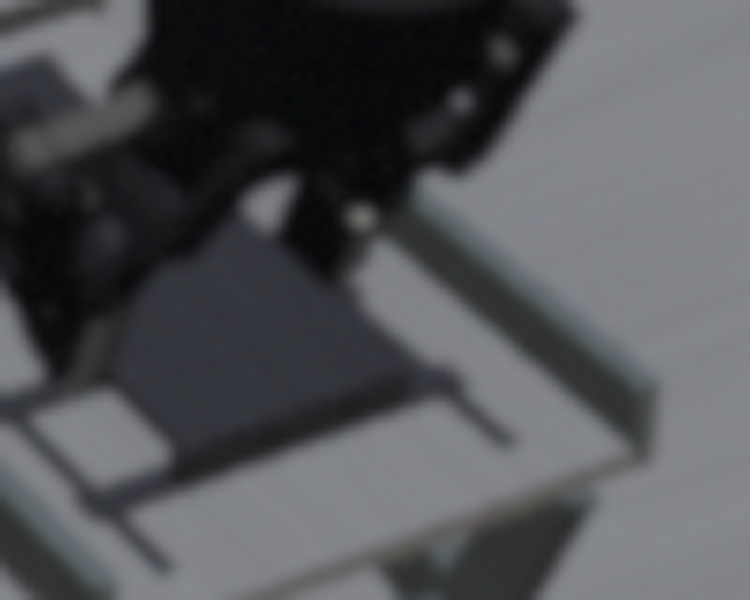

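View pics/w18.png

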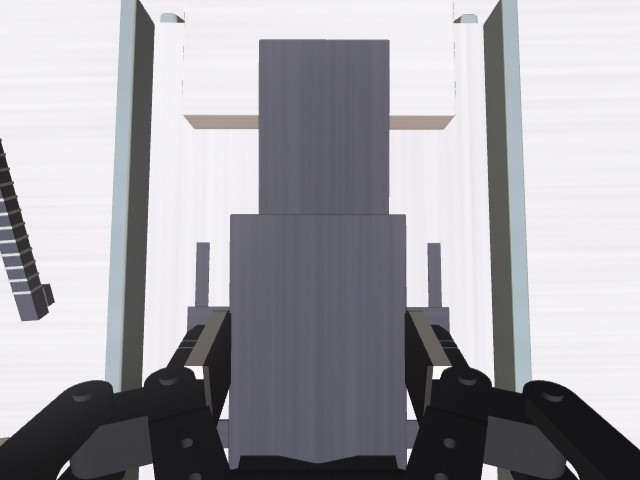

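```bash
python3 - <<'E'
from h import *
import pickle
R,p=pickle.load(open("deck.pkl","rb"))
m=pickle.load(open("w18.pkl","rb"))
def dp(uv,zd):
    c,d=ray(m,uv); c=R.T@(c-p); d=R.T@d; return ((c+d*(zd-c[2])/d[2])*1000).round(1)
print("long tail",dp((260,39.5),.021),dp((389,39.5),.021),"foot top",dp((183,115.5),.016),dp((455,115.5),.016))
print("wide tail",dp((230,214.5),.022),dp((406,214.5),.022))
print("strip dn edge",dp((195,307),0),"strip up", dp((195,320),0))
im=cv2.imread("pics/w18.png").astype(int)
for u in (300,320,340): print([int(x) for x in im[205:225,u].sum(1)])
print([int(x) for x in im[300:325,192].sum(1)], [int(x) for x in im[300:325,445].sum(1)])
print([int(x) for x in im[30:48,320].sum(1)])
E
```

```text
long tail [ 18.6 -21.3  21. ] [18.7 24.9 21. ] foot top [ 44.6 -49.8  16. ] [44.7 49.3 16. ]
wide tail [ 82.  -30.7  22. ] [82.  29.8 22. ]
strip dn edge [114.9 -48.3   0. ] strip up [119.9 -48.2   0. ]
[295, 296, 303, 301, 304, 298, 298, 299, 299, 246, 295, 305, 302, 303, 306, 305, 305, 306, 305, 305]
[285, 282, 283, 285, 284, 281, 283, 281, 284, 232, 283, 298, 297, 301, 298, 295, 295, 297, 296, 293]
[290, 286, 290, 291, 286, 290, 291, 289, 289, 233, 287, 299, 302, 299, 302, 302, 301, 302, 300, 299]
[720, 720, 720, 718, 717, 719, 530, 345, 325, 332, 332, 336, 337, 334, 331, 328, 329, 322, 321, 323, 323, 331, 326, 332, 328] [722, 721, 720, 720, 720, 721, 720, 350, 310, 312, 318, 316, 323, 322, 319, 318, 314, 303, 304, 304, 309, 308, 308, 308, 311]
[726, 726, 724, 725, 723, 724, 724, 724, 723, 464, 333, 322, 322, 324, 321, 321, 319, 319]
```

Request:
apply_moves(deltas=[{"xyz": [-0.0007, 0, -0.0002], "turn": 0}, {"xyz": [0, 0, 0], "turn": 0}])

```text
clock: 22.98
tcp_pos: [0.5734, 0.1935, 0.2694]
orientation: [-0.029, -3.141, 0.0]
contact_force: [1.2, -0.0, 6.4]
grip_width: 0.0588
```

Request:
apply_moves(deltas=[{"xyz": [-0.0007, 0, -0.0002], "turn": 0}, {"xyz": [0, 0, 0], "turn": 0}])

```text
clock: 23.15
tcp_pos: [0.5731, 0.1935, 0.2694]
orientation: [0.03, 3.141, 0.0]
contact_force: [3.8, 0.3, 5.6]
grip_width: 0.0587
```

Request:
apply_moves(deltas=[{"xyz": [-0.0005, 0, -0.0002], "turn": 0}, {"xyz": [0, 0, 0], "turn": 0}])

```text
clock: 23.32
tcp_pos: [0.573, 0.1935, 0.2694]
orientation: [0.03, 3.14, 0.001]
contact_force: [3.6, 1.2, 5.1]
grip_width: 0.0584
```

Request:
apply_moves(deltas=[{"xyz": [-0.0007, 0, 0], "turn": 0}, {"xyz": [0, 0, 0], "turn": 0}])

```text
clock: 23.48
tcp_pos: [0.5727, 0.1934, 0.2696]
orientation: [0.03, 3.138, 0.001]
contact_force: [5.8, -0.4, 6.0]
grip_width: 0.0581
```

Stop confirmed (force climbs while the position stalls). Release.

Request:
apply_moves(deltas=[{"xyz": [0, 0, 0], "turn": 0}, {"xyz": [0, 0, 0], "turn": 0}, {"xyz": [0, 0, 0], "turn": 0}, {"xyz": [0, 0, 0], "turn": 0}, {"xyz": [0, 0, 0], "turn": 0}, {"xyz": [0, 0, 0], "turn": 0}], claw=-0.8)

```text
clock: 23.98
tcp_pos: [0.5714, 0.1934, 0.2685]
orientation: [-0.029, -3.14, 0.001]
contact_force: [0.4, -0.1, -0.4]
grip_width: 0.0768
```

Request:
apply_moves(deltas=[{"xyz": [0, 0, 0.005], "turn": 0}, {"xyz": [0, 0, 0.015], "turn": 0}, {"xyz": [-0.005, 0, 0.03], "turn": 0}, {"xyz": [-0.007, 0, 0.035], "turn": 0}, {"xyz": [-0.007, 0, 0.035], "turn": 0}, {"xyz": [-0.005, 0, 0.014], "turn": 0}, {"xyz": [0, 0, 0], "turn": 0}, {"xyz": [0, 0, 0], "turn": 0}])

```text
clock: 24.65
tcp_pos: [0.5477, 0.1935, 0.404]
orientation: [0.029, 3.14, 0.002]
contact_force: [0.2, 0.1, 0.3]
grip_width: 0.0764
```

```bash
python3 - <<'E'
from h import *
import pickle
m,im=snap("wrist","w20");pickle.dump(m,open("w20.pkl","wb"))
o=readout.get_obs();print(o["tcp_pos"],o["contact_force"],o["clock"])
c=im[80:400,200:440]; cv2.imwrite("pics/c23.png",cv2.resize(c,None,fx=2.4,fy=1.85,interpolation=cv2.INTER_NEAREST))
m,im=snap("side","s20"); cv2.imwrite("pics/c24.png",cv2.resize(im[85:215,200:355],None,fx=5,fy=4.5,interpolation=cv2.INTER_CUBIC))
E
```

```text
[0.54748477 0.19336879 0.40262441] [-0.16358179 -0.05139312 -0.99073589] 24.7
```

View pics/c23.png

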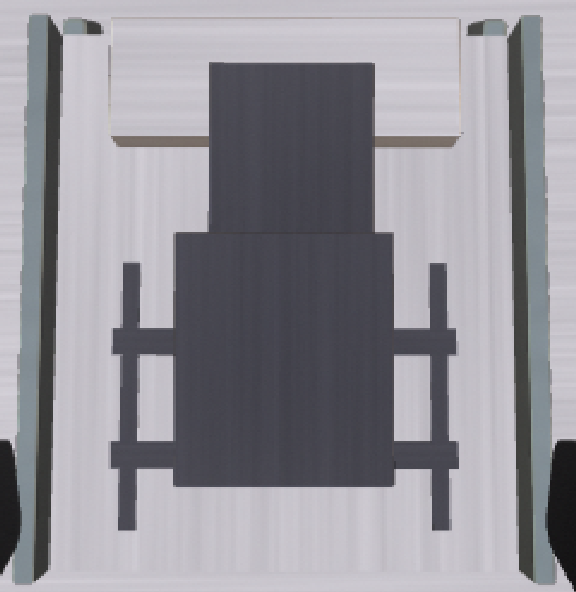

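View pics/c24.png

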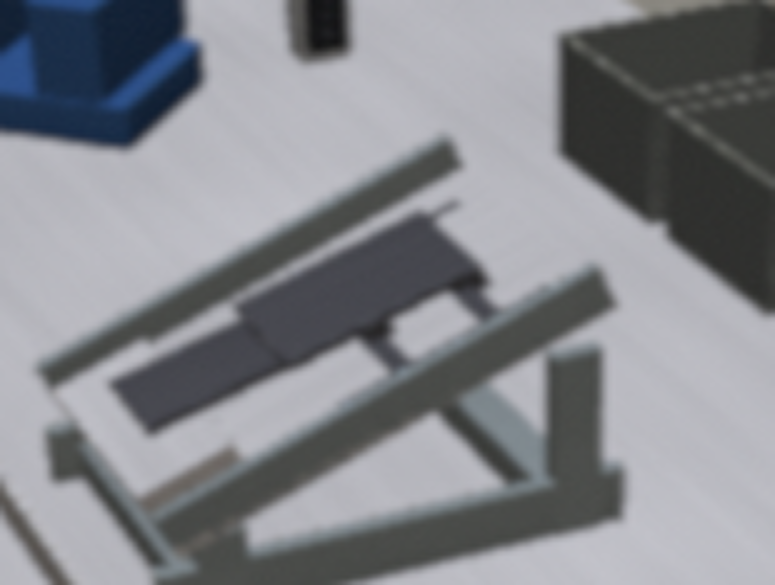

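```bash
python3 - <<'E'
from h import *
import pickle
R,p=pickle.load(open("deck.pkl","rb"))
m=pickle.load(open("w20.pkl","rb")); im=cv2.imread("pics/w20.png").astype(int).sum(2)
def dp(uv,zd):
    c,d=ray(m,uv); c=R.T@(c-p); d=R.T@d; return ((c+d*(zd-c[2])/d[2])*1000).round(1)
def edge(line,off,thr=550):  # sub-pixel crossings
    s=np.sign(line-thr); k=np.where(s[1:]!=s[:-1])[0]; return [round(off+i+(line[i]-thr)/(line[i]-line[i+1]),1) for i in k]
print("col 260 (left strips)",edge(im[200:300,260],200),"col 382",edge(im[200:300,382],200))
for u in(255,258,264,268): print(u,edge(im[250:345,u],250))
for u in(285,318,350): print("plate col",u,edge(im[105:350,u],105),"tail",[int(x) for x in im[202:212,u]])
for u in(255,382):
  e=edge(im[250:345,u],250); print([dp((u,v+.0),0).tolist() for v in e])
for u in(285,318,350):
  e=edge(im[105:350,u],105); print("edge on z .013:",dp((u,e[-1]),.0175), "longtail",dp((u,e[0]),.021))
print("wide tail",dp((275,206.5),.022),dp((362,206.5),.022))
r_=edge(im[250,200:440],200); print(r_,[dp((u,250),.02)[1] for u in r_])
E
```

```text
col 260 (left strips) [np.float64(256.1), np.float64(271.7)] col 382 [np.float64(221.2)]
255 []
258 [np.float64(256.2), np.float64(271.6), np.float64(317.2), np.float64(332.9)]
264 [np.float64(256.2), np.float64(271.6), np.float64(317.1), np.float64(332.9)]
268 [np.float64(256.1), np.float64(271.9), np.float64(317.1), np.float64(332.9)]
plate col 285 [np.float64(152.2), np.float64(158.9), np.float64(204.1), np.float64(342.9)] tail [583, 581, 578, 265, 223, 223, 225, 226, 223, 221]
plate col 318 [np.float64(112.5), np.float64(342.9)] tail [209, 209, 203, 191, 214, 217, 212, 218, 213, 214]
plate col 350 [np.float64(112.4), np.float64(342.9)] tail [215, 208, 213, 204, 220, 223, 222, 222, 221, 222]
[]
[]
edge on z .013: [171.9 -21.9  17.5] longtail [ 45.8 -22.5  21. ]
edge on z .013: [171.8  -0.3  17.5] longtail [18.5 -0.5 21. ]
edge on z .013: [171.8  20.6  17.5] longtail [18.5 21.  21. ]
wide tail [ 82.6 -28.8  22. ] [82.6 28.6 22. ]
[np.float64(207.4), np.float64(222.9), np.float64(249.3), np.float64(257.9), np.float64(271.1), np.float64(363.9), np.float64(378.1), np.float64(386.7), np.float64(412.3), np.float64(428.7)] [np.float64(-73.3), np.float64(-63.1), np.float64(-45.6), np.float64(-40.0), np.float64(-31.3), np.float64(29.8), np.float64(39.1), np.float64(44.8), np.float64(61.6), np.float64(72.4)]
```

```bash
python3 - <<'E'
from h import *
import pickle
R,p=pickle.load(open("deck.pkl","rb"))
def dp(m,uv,zd):
    c,d=ray(m,uv); c=R.T@(c-p); d=R.T@d; return ((c+d*(zd-c[2])/d[2])*1000).round(1)
def edge(line,off,thr):
    s=np.sign(line-thr); k=np.where(s[1:]!=s[:-1])[0]; return [float(round(off+i+(line[i]-thr)/(line[i]-line[i+1]),1)) for i in k]
for f,us in(("w2",(255,)),("w12",(262,)),("w20",(264,))):
    m=pickle.load(open(f+".pkl","rb")); im=cv2.imread(f"pics/{f}.png").astype(int).sum(2)
    u=us[0]
    if f=="w2": u=270
    e=edge(im[235:345,u],235,.5*(im[235:345,u].max()+im[235:345,u].min())); print(f,"strips",[dp(m,(u,v),0)[0] for v in e])
    c=im[80:360,320]; 
    e=edge(c,80,.5*(c.max()+c.min())); print("  col320",e,[dp(m,(320,v),.02)[0] for v in e])
    c=im[120:180,380]; e=edge(c,120,np.median(c)-60); print("  foot",[ (v,dp(m,(380,v),.016)[0]) for v in e])
E
```

```text
w2 strips [np.float64(114.5), np.float64(124.6), np.float64(156.9), np.float64(167.2)]
  col320 [156.9, 162.0, 259.9, 274.3, 320.6, 335.4] [np.float64(46.0), np.float64(49.5), np.float64(115.5), np.float64(124.9), np.float64(155.1), np.float64(164.7)]
  foot [(157.3, np.float64(44.6)), (163.9, np.float64(49.2))]
w12 strips [np.float64(114.5), np.float64(124.7), np.float64(156.9), np.float64(167.1)]
  col320 [120.9, 284.1, 323.2, 337.5] [np.float64(18.8), np.float64(129.6), np.float64(155.2), np.float64(164.4)]
  foot [(159.3, np.float64(44.4)), (165.9, np.float64(49.0))]
w20 strips [np.float64(114.5), np.float64(124.4), np.float64(157.1), np.float64(167.2)]
  col320 [113.4, 342.5] [np.float64(18.8), np.float64(171.2)]
  foot [(152.4, np.float64(44.4)), (159.4, np.float64(49.3))]
```

```bash
python3 - <<'E'
from h import *
m,im=snap("side","s21"); a=cv2.imread("pics/side0.png")
o=readout.get_obs();print(o["clock"],o["contact_force"])
d=(cv2.absdiff(a,im).max(2)>50).astype(np.uint8)
n,l,s,c=cv2.connectedComponentsWithStats(d)
for i in range(1,n):
    if s[i,4]>25: print(s[i].tolist())
E
```

```text
24.8 [-0.35458415  1.01608637 -0.47359272]
[47, 0, 35, 46, 819]
[228, 0, 48, 100, 2997]
[281, 132, 17, 18, 92]
[222, 135, 67, 47, 1084]
[0, 221, 3, 29, 66]
[259, 255, 62, 39, 1189]
[309, 336, 80, 48, 1884]
```

View pics/s21.png

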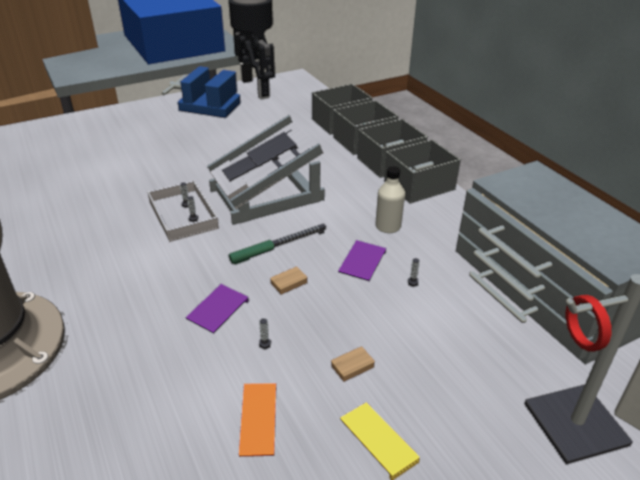

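The side view shows both plates lapped on the deck around (260,155). The only changes since the start are the arm, the plates and their emptied blocks at (290,279) and (352,362). Bolts, file, oil bottle and tray have not moved.

```bash
python3 - <<'E'
from bench import r
print(r.hand_in())
E
```

```text
the job is handed in; nothing more can be done
None
```

I laid the long plate on the lower crossbar, then the wide plate on the upper one with its tail lapping over the long plate, and handed the job in at about 25 s. No verdict was reported. I drew each plate down the slope until it stopped moving and the pull rose to 6–7 N, then let go.

**Last checks:**
- **Nib gaps:** the wrist picture puts each nib edge about 0.3 mm from its bar, but that measurement is only good to about 1 mm. The gap is hidden under the plate, so I worked it out from the visible plate edge.
- **Fit:** the long plate is 1.8 mm off centre and the wide one 0.7 mm. Both are square to the deck within about 0.1–0.2°.
- **Crossbars and bystanders:** the crossbar strips measured the same as at the start, to about 0.3 mm. The bolts, file, oil bottle and tray showed no movement, and the arm is clear above.

**Two things did not go as expected:**
- **False stop:** a first stop felt while the wide plate was still held level came about 3 mm too early. I felt for it again after tilting the plate down, and that second stop agreed with the pictures.
- **Downward push:** lowering the long plate onto the foot strip briefly reached about 40 N on the force reading. I backed off to about 12 N straight away.

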